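Load a check valve into a sprung leak-test stand

TASK

Load the silver check valve into the leak-test stand: push its blue-ringed end onto the cone of the sprung jaw to force the jaw back, bring the plain end down in front of the fixed air nozzle, and ease it back by feel onto the nozzle, so that the spring leaves it clamped level and straight between the two rubber cones, one sealed in each end. Be gentle with the seals: do not ram the stand or let the jaw snap forward, and leave the other things on the bench where they lie.

Things in the scene. Friction and masses are not known exactly. Their poses are not given: they have to be found in the camera images.
- valve_mid (a point): Centre of the silver check valve, 100 mm long, 0.3-0.6 kg, on its side, this point 22 mm above the bench. x runs from its plain outlet end to its blue-ringed inlet end, z up. Middle 52 mm: eight-sided bar 36 mm across flats, two flats upright (grip here, closing along y). Each end: eight-sided collar 24 mm long, 44 mm across flats, open bore 24 mm wide and 24 mm deep.
- valve_in (a point): Centre of the open mouth at the blue-ringed inlet end of the check valve (50 mm from valve_mid along +x). This end goes on the sprung jaw.
- valve_out (a point): Mouth centre of the plain outlet end (50 mm from valve_mid along -x), for the fixed nozzle. That is a cone like the jaw's, pointing to -y of the stand, on a 22 mm stem. Its head is clamped along a slot at a place that differs each time and is not reported (see it or feel it): tip at stand y = 28 to 52 mm, head's inner face 45 mm further. Loaded: tip 9.8 mm inside this mouth.
- stand: Leak-test stand fixed on the bench. Base plate 120 x 340 x 14 mm, two heads 66 mm wide (x), 110 mm high. Rubber cones face each other on a line along y at x = 0, 90 mm up: the fixed nozzle's on the +y head, the sprung jaw's on the -y head. Origin on the bench under that line. Inner face of the -y head at y = -102 mm, its spring barrel (36 mm thick) to -93 mm; gauge past the +y head, 140 mm up.
- jaw_seat (a point): Where the blue-ringed mouth's centre lies when sealed on the jaw's cone; moves with the jaw; axes as the stand. The cone is like the nozzle's but points to +y: tip 9.8 mm to +y of this point, 14 mm long, 30 mm across at its base, on a collar 31 mm across. Jaw free: this point at stand y = -33 mm, z = 90 mm. Valve loaded: y = -38 to -62 mm, by where the nozzle is clamped.
- jaw (a joint): How far the jaw is pushed back towards -y of the stand, m: 0 free, 0.005 to 0.029 with the valve loaded (by where the nozzle is clamped), 0.048 at its stop. The spring pushes 4 N at 0 and 0.2 N more per mm. From about 0.041 on, the plain end clears the nozzle's tip wherever that is. The valve does not go in level; tipped 35 degrees, blue end low, it does. Let go 5 mm short of the nozzle, it snaps.
- tee: Bystander: silver tee fitting, 92 mm long, 44 mm thick, lying flat.
- ballvalve: Bystander: brass ball valve 84 mm long, 40 mm thick, with a black lever on top.
- valvebox: Bystander: blue plastic box 95 x 70 x 50 mm with two brass sockets on top.
- wrench: Bystander: wrench 200 mm long, lying flat.
- reel: Bystander: white reel 56 mm across, 18 mm high, lying flat.
- jar: Bystander: jar with a green cap, 60 mm across, 70 mm high.
- nipple: Bystander: brass threaded nipple standing on end, 42 mm across, 45 mm high.
Not all that is in view belongs to the job. What is shaped like the part that bears valve_mid but orange, pink or red is not meant.

How it is judged:
By the outcome, as a careful person would: the job done as asked, in the order asked, and still so for the second after the job is handed in, with the robot touching nothing.
It also fails if it takes over 64 s, if anything falls off the work surface, if the arm or the gripper's body presses on something with over 40 N, if the wrist force passes 120 N, or if a joint passes its speed limit or range.

ROBOT

A 6-joint arm with a two-finger parallel gripper is mounted at the origin on the work surface. World frame = base frame: x ahead of the robot, y to its left, z up, the work surface at z = 0. Lengths are in mm, angles in rad, forces in N, time in s.
With the tool pointing down it reaches from about 275 to 1000 mm from the base axis. Payload 8.4 kg.
Tool frame: the origin (TCP) lies at the very end of the fingers, on their centre line; the grasp point (between the pads) lies 19 mm behind it; z points along the fingers, y is the direction in which the jaws open and shut (so a half turn about z gives the same grasp; the last joint's range is limited). The gripper opens to 85 mm and grips with 20 to 120 N. Pads are 22 mm wide; open, the fingers measure 114 mm over their backs; the gripper's body (76 mm by 85 mm) begins 54 mm behind the grasp point. The pads swing forward as they close: fully open they stand 13 mm farther back than shut.
Start: joints at [-1.335, 0.353, 1.633, -0, 1.155, -0.002], TCP at [147.227, -607.414, 231.281] pointing down, gripper open.
Joint ranges: [-2.63, 2.63], [-0.92, 2.1], [0.06, 2.66], [-1.3, 4.44], [0, 2.69], [-3.02, 3.02]. Speed limits (rad/s): [2.22, 2.22, 2.79, 3.14, 3.14, 3.14].

INTERFACE

Orientations are given as [roll, pitch, yaw] about the fixed x, y, z axes, in that order (R = Rz(yaw) Ry(pitch) Rx(roll)).
In Python, from rig import sense, grab_frame, sign_off, masks_of gives the robot as it stands. The module is installed in compiled form; this text tells all that it offers.
- The arm moves only by the shell command python3 -m inch 'ROWS' [FORCE]. ROWS is JSON, a list of rows, each an object of numbers: "gripper": the finger opening in m, from 0 to 0.0854; "tx", "ty", "tz": the shift along the tool's x, y, z in m; "spin": the turn about the tool's z in degrees. In form: [{"gripper": .., "tx": .., "ty": .., "tz": .., "spin": ..}, ...]. A call has exactly 8 rows; each row shifts and turns the commanded pose from where the row before left it, along the tool's axes as they then stand; what a row does not reach is not made up. A row lasts 1/10 s, in which the tool goes at most 50 mm and 8.59 degrees, less where a joint would pass 70% of its speed; a pose out of reach is approached as far as the arm can. A call is refused whole if a number of a shift passes 0.05 or a number of a turn 8.59, either way. A call with a gripper value outside its range is refused whole. The fingers move at their own pace and stop on an object; FORCE is the grip in N (left out, the last holds). Time passes only in rows, so rows that do not move let the fingers close, or fill a call up. It gives the time, the measured TCP pose, the force and the opening at its end, in the units of the state.
- sense(): the state, without advancing time (a new reading comes with each control period).
- grab_frame(name): name is "scene" or "top"; returns a dict with "pixels" (480x640x3 uint8, red, green, blue), "K" (3x3 intrinsics, pixels), "k1" (the pictures are not rectified: a ray, as slopes to the right and down, at radius r is drawn at 1 + k1 r^2 times it, then the intrinsics apply), "extrinsics" (4x4, takes a point from camera to world coordinates). Camera axes: x right, y down, z forward; pixel columns grow to the right and rows downward; lengths in mm; the calibration is good to about 2 mm. A picture is of the moment at which its call begins. There is no depth.
- sign_off(): hands the job in, once; it reports no verdict.
Trained networks look in the newest picture that a camera, given by its name, has taken for a name from the list of things; names that differ only in an ending like _2 or _b are one class to them, and where a whole thing is asked for, a point or a joint stands for the part that bears it (a point fixed in the world has none). Each returns a list of dicts, best first, with "conf" (0 to 1); they miss things now and then, are a little off and sometimes report something else, mostly with a low value. They report only what shows in the picture. A call takes as long as a camera call. They do not tell look-alikes from the thing itself.
- masks_of(camera, target): "pixels" (480x640 bool, what is visible of it) and "centre" ([row, column] in pixels, amid what is visible of it).
The state is a dict: "clock": time; "qpos": joint angles; "qvel": joint speeds; "joint_efforts": joint torques, N m; "eef_pos": TCP position; "tcp_rot": TCP orientation; "contact_force": force on the tool from outside, world axes, zero at the start; "wrist_torque": the same for the moment, N m; "opening": opening from 0.0 (shut) to 1.0 (fully open).
Only numpy, scipy, OpenCV 4.12 (cv2) and the standard library are available. Lean on these libraries where they do the work, as an engineer would, in place of code of your own. Each camera call takes 0.05 s, during which the arm holds its last target.

## Working session

There is one attempt and no reset: what is moved stays moved. The work goes in short steps, Python scripts to look and compute and a shell command to move; the robot and the scene stay as the last step left them, time stands still between calls to the robot, and variables do not carry over. Pictures are saved under pics/ and viewed, and the job is handed in when it is done.

```bash
mkdir -p pics; ls
python3 - <<'E'
from rig import *
import cv2,numpy as np
s=sense();print({k:np.round(v,3) for k,v in s.items()})
for n in("scene","top"):
    f=grab_frame(n);cv2.imwrite(f"pics/{n}0.png",f["pixels"][:,:,::-1]);print(n,f["K"],f["k1"],np.round(f["extrinsics"],3))
    for t in("valve_mid","stand","jaw","tee","ballvalve","valve_out","valve_in"):
        for m in masks_of(n,t)[:4]: print(t,round(m["conf"],2),m["centre"],m["pixels"].sum())
E
```

```text
pics
{'clock': np.float64(0.0), 'qpos': array([-1.335,  0.354,  1.634, -0.   ,  1.155, -0.002]), 'qvel': array([ 0.   , -0.   , -0.   ,  0.002,  0.   , -0.   ]), 'joint_efforts': array([-2.0000e-03, -6.0525e+01, -3.4207e+01, -0.0000e+00,  9.0000e-03,
       -0.0000e+00]), 'eef_pos': array([ 147.131, -606.947,  230.541]), 'tcp_rot': array([-3.14 ,  0.   ,  0.238]), 'contact_force': array([-0.155, -0.901, -0.817]), 'wrist_torque': array([0.031, 0.031, 0.043]), 'opening': np.float64(0.997)}
scene [[571.78100943   0.         324.9320265 ]
 [  0.         571.78100943 231.87976761]
 [  0.           0.           1.        ]] -0.0630527804543537 [[ 7.630000e-01  5.320000e-01 -3.670000e-01  1.108768e+03]
 [ 6.460000e-01 -6.280000e-01  4.330000e-01 -7.585500e+02]
 [ 0.000000e+00 -5.680000e-01 -8.230000e-01  1.457324e+03]
 [ 0.000000e+00  0.000000e+00  0.000000e+00  1.000000e+00]]
valve_mid 0.91 [378.8, 270.4] 666
valve_mid 0.78 [311.2, 173.5] 605
valve_mid 0.56 [316.2, 232.0] 635
valve_mid 0.56 [356.7, 209.6] 627
stand 0.56 [173.4, 344.1] 317
stand 0.55 [219.4, 387.3] 4252
jaw 0.48 [217.0, 372
[... 525 characters left out ...]
00000e-02  3.721440e+02]
 [-1.000000e+00  4.000000e-03  9.000000e-03 -1.399700e+01]
 [-1.000000e-02 -9.600000e-02 -9.950000e-01  1.454346e+03]
 [ 0.000000e+00  0.000000e+00  0.000000e+00  1.000000e+00]]
valve_mid 0.97 [311.3, 492.2] 704
valve_mid 0.88 [245.7, 504.7] 762
valve_mid 0.81 [255.9, 459.3] 691
valve_mid 0.71 [184.4, 484.6] 663
stand 0.75 [213.6, 245.2] 6191
jaw 0.33 [209.9, 245.6] 6229
ballvalve 0.58 [207.6, 422.8] 602
valve_out 0.92 [187.1, 482.4] 642
valve_out 0.75 [247.0, 511.4] 690
valve_out 0.57 [259.7, 462.5] 617
valve_out 0.57 [308.7, 494.3] 749
valve_in 0.98 [308.0, 495.1] 745
valve_in 0.79 [243.9, 509.4] 687
valve_in 0.74 [186.0, 479.8] 598
valve_in 0.68 [259.8, 459.6] 708
```

View pics/scene0.png

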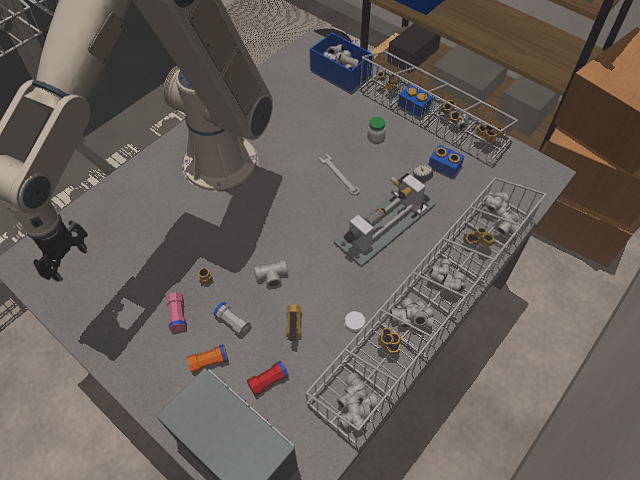

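View pics/top0.png

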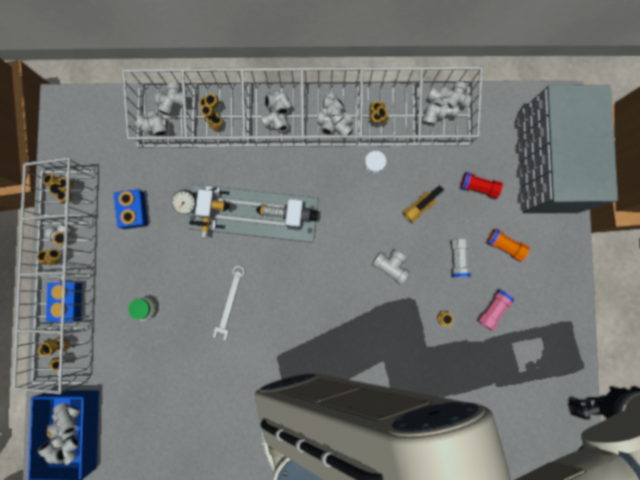

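Run:
```python
import cv2
a=cv2.imread("pics/scene0.png");t=cv2.imread("pics/top0.png")
cv2.imwrite("pics/c1.png",cv2.resize(a[280:420,130:330],None,fx=4,fy=4,interpolation=2))
cv2.imwrite("pics/c2.png",cv2.resize(t[150:340,400:560],None,fx=3,fy=3,interpolation=2))
cv2.imwrite("pics/c3.png",cv2.resize(a[130:300,310:480],None,fx=3.5,fy=3.5,interpolation=2))
cv2.imwrite("pics/c4.png",cv2.resize(t[130:310,180:320],None,fx=3.3,fy=3.3,interpolation=2))
```

```text
(no output)
```

View pics/c1.png

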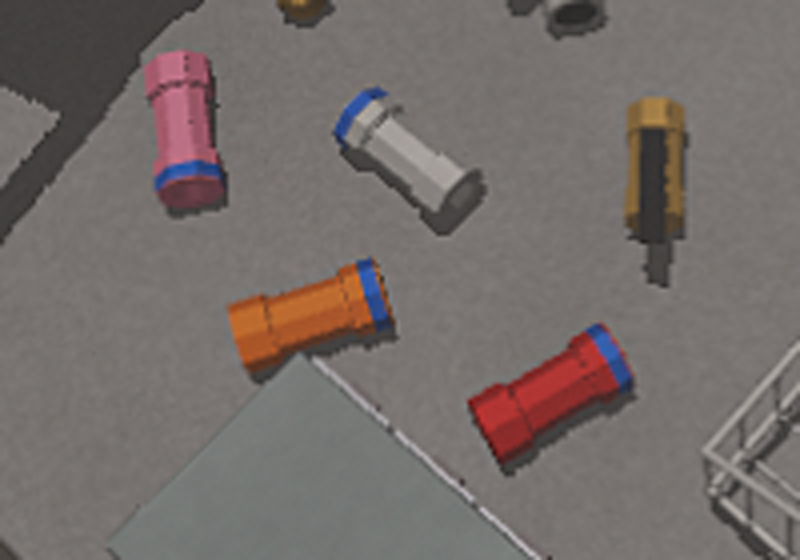

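View pics/c2.png

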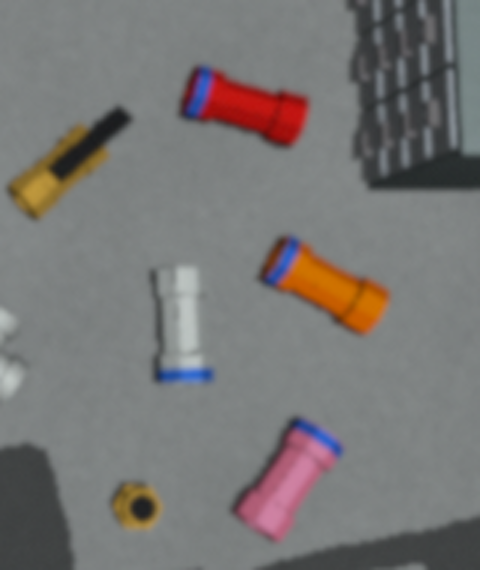

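View pics/c3.png

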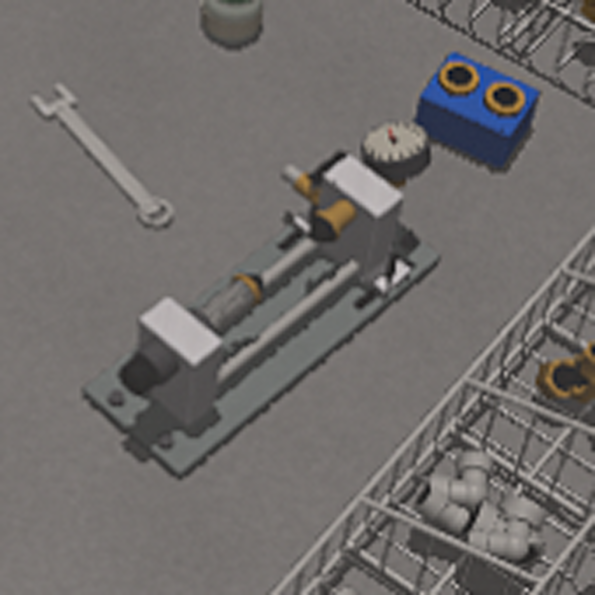

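View pics/c4.png

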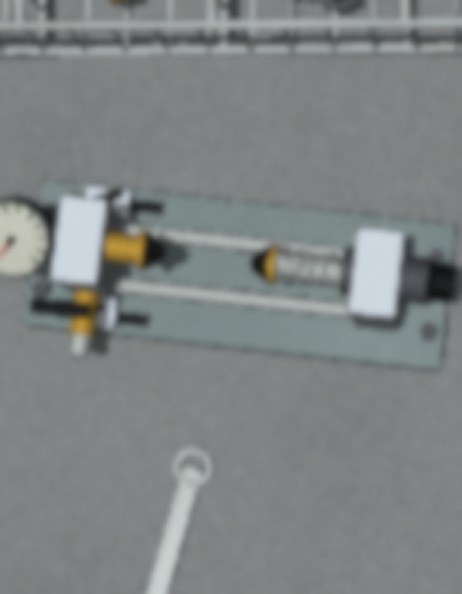

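Candidates in the top image are silver (461,257), orange (509,245), red (482,186) and pink (495,310). The crop shows the silver one with its blue ring toward the robot (460,275), so that is my choice. In the stand, the jaw is at the right (272,211) and the nozzle at the left (225,205). Next I'll measure both.

```bash
cat > h.py <<'E'
import numpy as np,cv2,json
from rig import *
def proj(f,P):
    P=np.atleast_2d(P).astype(float);T=np.linalg.inv(f["extrinsics"])
    c=P@T[:3,:3].T+T[:3,3];s=c[:,:2]/c[:,2:];r2=(s**2).sum(1,keepdims=True)
    s=s*(1+f["k1"]*r2);return np.c_[s[:,0]*f["K"][0,0]+f["K"][0,2],s[:,1]*f["K"][1,1]+f["K"][1,2]]
def back(f,uv,z):
    uv=np.atleast_2d(uv).astype(float);K=f["K"]
    s0=np.c_[(uv[:,0]-K[0,2])/K[0,0],(uv[:,1]-K[1,2])/K[1,1]];s=s0.copy()
    for _ in range(20): s=s0/(1+f["k1"]*(s**2).sum(1,keepdims=True))
    d=np.c_[s,np.ones(len(s))]@f["extrinsics"][:3,:3].T;o=f["extrinsics"][:3,3]
    return o+d*((z-o[2])/d[:,2])[:,None]
E
python3 - <<'E'
from h import *
t=grab_frame("top");a=grab_frame("scene")
np.save("pics/t.npy",t,allow_pickle=True);np.save("pics/a.npy",a,allow_pickle=True)
for n,f in(("top",t),("scene",a)):
    hsv=cv2.cvtColor(f["pixels"],cv2.COLOR_RGB2HSV)
    for m in masks_of(n,"valve_mid"):
        p=m["pixels"];s=np.median(hsv[p][:,1]);
        if n=="top" and abs(m["centre"][1]-461)<12 and abs(m["centre"][0]-257)<15 or n=="scene" and abs(m["centre"][1]-232)<12 and abs(m["centre"][0]-317)<15:
            v,u=np.nonzero(p);W=back(f,np.c_[u,v],22)[:,:2];c=W.mean(0);w,V=np.linalg.eigh(np.cov((W-c).T))
            q=(W-c)@V;print(n,m["conf"],"c",c,"axis",V[:,1],"ext",q[:,1].min(),q[:,1].max(),q[:,0].min(),q[:,0].max())
            bl=(hsv[...,0]>105)&(hsv[...,0]<130)&(hsv[...,1]>120);k=cv2.dilate(p.astype(np.uint8),np.ones((9,9)))>0
            v,u=np.nonzero(bl&k);print("blue",back(f,np.c_[u,v],22)[:,:2].mean(0),len(u))
# top stand points
pts={"headJ TL":(362,228),"TR":(405,233),"BR":(397,320),"BL":(350,313)}
for k,(x,y) in pts.items(): print(k,back(t,[(180+x/3.3,130+y/3.3)],110)[0])
for k,(x,y) in {"plTR":(460,222),"plBR":(440,370),"plBL":(27,328)}.items(): print(k,back(t,[(180+x/3.3,130+y/3.3)],14)[0])
for k,(x,y) in {"jawtip":(253,264),"noztip":(175,250),"brassend":(145,248)}.items(): print(k,back(t,[(180+x/3.3,130+y/3.3)],90)[0])
E
```

```text
top 0.66 c [ 458.71727254 -390.9726407 ] axis [-0.9999524  -0.00975655] ext -50.29599143225385 49.5512700635987 -24.203918123624675 23.581043246885887
blue [ 415.60894007 -392.50302942] 65
scene 0.61 c [ 459.78416698 -391.49568382] axis [-0.99999718 -0.0023744 ] ext -58.01029809052506 60.371046537077845 -25.74632553172358 26.399824166773442
blue [ 407.44701268 -392.0951082 ] 44
headJ TL [601.84809381  51.94835289 110.        ]
TR [597.88128489  19.57864999 110.        ]
BR [532.00395591  25.68246019 110.        ]
BL [537.44002132  60.90423818 110.        ]
plTR [622.75969977 -22.39685773  14.        ]
plBR [502.99719726  -5.84024804  14.        ]
plBL [538.27069065 326.20054351  14.        ]
jawtip [577.88856211 136.12432042  90.        ]
noztip [588.98435239 195.87769883  90.        ]
brassend [590.64597999 218.87466583  90.        ]
```

```bash
cat > ov.py <<'E'
from h import *
import sys
x0,y0,psi,nt=map(float,sys.argv[1:5]);tag=sys.argv[5]
c,s=np.cos(np.radians(psi)),np.sin(np.radians(psi))
S=lambda P:(np.atleast_2d(P)@np.array([[c,s,0],[-s,c,0],[0,0,1]]))+[x0,y0,0]
for n,(u0,v0,u1,v1),k in(("t",(180,150,330,270),5),("a",(320,160,450,270),5)):
    f=np.load(f"pics/{n}.npy",allow_pickle=True).item()
    im=cv2.resize(f["pixels"][v0:v1,u0:u1,::-1],None,fx=k,fy=k,interpolation=cv2.INTER_CUBIC)
    def L(P,col,cl=False):
        q=((proj(f,S(P))-[u0,v0]+.5)*k*8).astype(int);cv2.polylines(im,[q.reshape(-1,1,2)],cl,col,1,cv2.LINE_AA,3)
    L([(-60,-170,14),(60,-170,14),(60,170,14),(-60,170,14)],(0,255,0),True)
    L([(-33,-102,110),(33,-102,110),(33,-140,110),(-33,-140,110)],(0,0,255),True)
    L([(33,-102,110),(33,-102,14)],(0,0,255))
    L([(-33,nt+45,110),(33,nt+45,110)],(255,0,255));L([(33,nt+45,110),(33,nt+45,14)],(255,0,255))
    th=np.linspace(0,6.29,25)
    for y,r in((-23.2,5),(-37.2,15),(nt,5),(nt+14,15)): L(np.c_[r*np.cos(th),0*th+y,90+r*np.sin(th)],(0,255,255))
    L([(0,-23,90),(0,nt,90)],(255,255,0))
    cv2.imwrite(f"pics/ov_{n}_{tag}.png",im)
E
python3 ov.py 580.3 159.2 -6.06 37.4 a
```

```text
(no output)
```

View pics/ov_t_a.png

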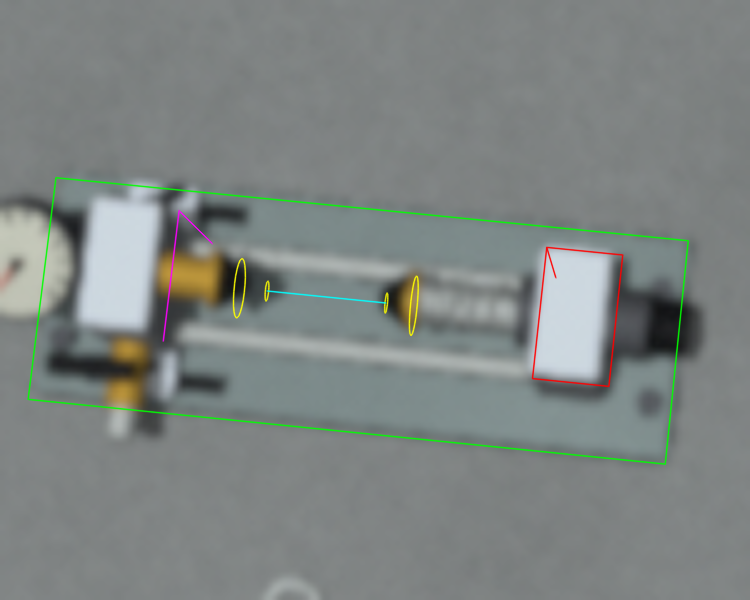

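View pics/ov_a_a.png

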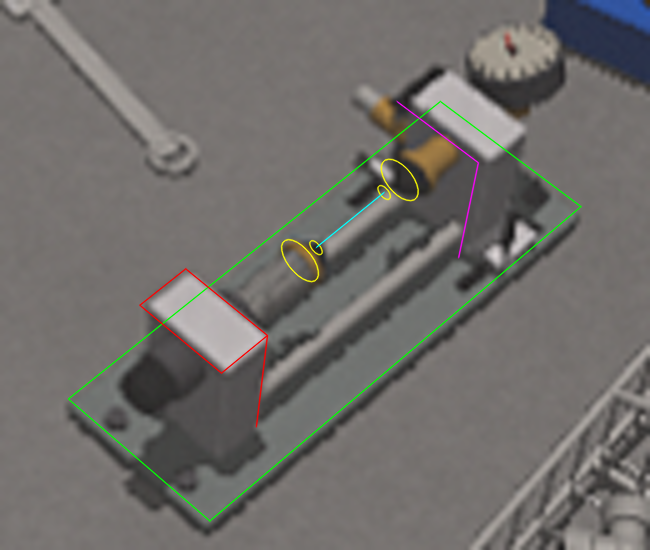

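```bash
python3 ov.py 582 159.7 -6.7 46 b
```

```text
(no output)
```

View pics/ov_t_b.png

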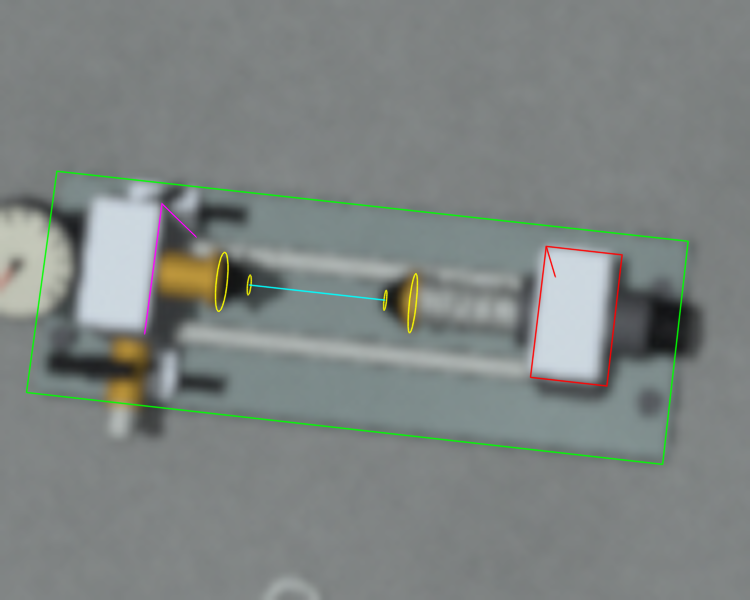

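View pics/ov_a_b.png

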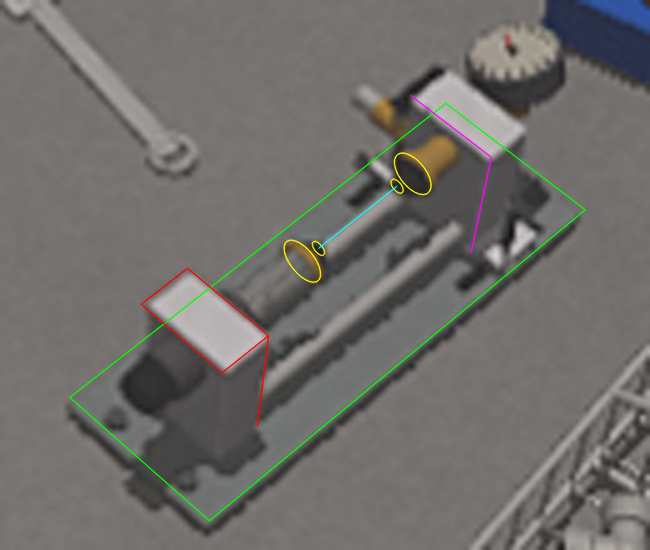

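The measurements agree across both cameras:
- **Valve:** (459,-391), with the blue end toward world -x.
- **Stand:** origin about (581,159.5), yaw about -6.4°, nozzle tip at about y=+46.

First I'll align the tool and travel.

```bash
python3 -m inch '[{"gripper":0.0854,"spin":6.65},{"gripper":0.0854,"spin":6.65},{"gripper":0.0854,"tx":0.04,"ty":-0.027},{"gripper":0.0854,"tx":0.04,"ty":-0.027},{"gripper":0.0854,"tx":0.04,"ty":-0.027},{"gripper":0.0854,"tx":0.04,"ty":-0.027},{"gripper":0.0854,"tx":0.04,"ty":-0.027},{"gripper":0.0854,"tx":0.04,"ty":-0.027}]' 30
```

```text
$[0]: bad value
```

```bash
python3 -m inch '[{"gripper":0.085,"tx":0,"ty":0,"tz":0,"spin":6.65},{"gripper":0.085,"tx":0,"ty":0,"tz":0,"spin":6.65},{"gripper":0.085,"tx":0.04,"ty":-0.027,"tz":0,"spin":0},{"gripper":0.085,"tx":0.04,"ty":-0.027,"tz":0,"spin":0},{"gripper":0.085,"tx":0.04,"ty":-0.027,"tz":0,"spin":0},{"gripper":0.085,"tx":0.04,"ty":-0.027,"tz":0,"spin":0},{"gripper":0.085,"tx":0.04,"ty":-0.027,"tz":0,"spin":0},{"gripper":0.085,"tx":0.04,"ty":-0.027,"tz":0,"spin":0}]' 30
```

```text
clock: 1.8
eef_pos: [387.8, -442.8, 231.5]
tcp_rot: [3.141, -0.0, 0.006]
contact_force: [0.8, -1.2, 0.9]
opening: 0.992
```

```bash
python3 -m inch '[{"gripper":0.085,"tx":0.04,"ty":-0.026,"tz":0,"spin":0},{"gripper":0.085,"tx":0.04,"ty":-0.026,"tz":0.0,"spin":0},{"gripper":0.085,"tx":0,"ty":0,"tz":0.04,"spin":0},{"gripper":0.085,"tx":0,"ty":0,"tz":0.04,"spin":0},{"gripper":0.085,"tx":0,"ty":0,"tz":0.04,"spin":0},{"gripper":0.085,"tx":0,"ty":0,"tz":0.03,"spin":0},{"gripper":0.085,"tx":0,"ty":0,"tz":0,"spin":0},{"gripper":0.085,"tx":0,"ty":0,"tz":0,"spin":0}]'
python3 - <<'E'
from h import *
f=grab_frame("scene");cv2.imwrite("pics/g1.png",cv2.resize(f["pixels"][240:380,150:320,::-1],None,fx=4,fy=4,interpolation=2))
print(sense()["eef_pos"])
E
```

```text
clock: 2.6
eef_pos: [466.1, -391.7, 81.6]
tcp_rot: [-3.141, 0.0, 0.006]
contact_force: [-0.1, -0.8, 0.6]
opening: 0.998
[ 466.78120704 -392.31499059   82.73510005]
```

View pics/g1.png

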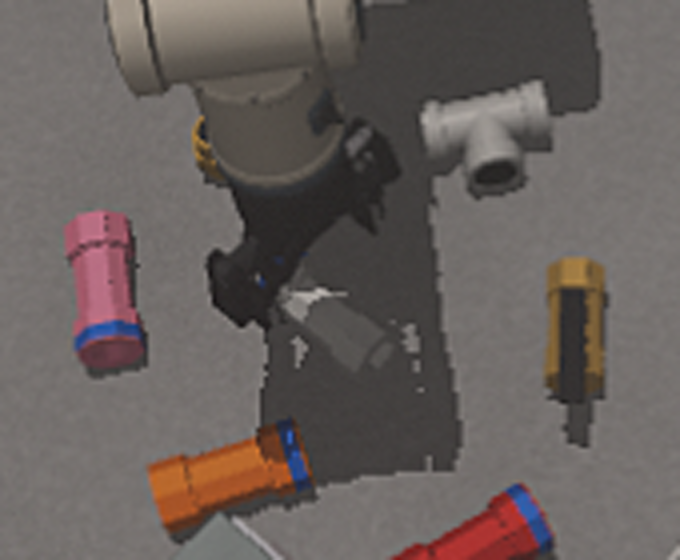

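The open gripper stands astride the silver valve, with the tee and the orange part clear of it. I'll go down and grip.

```bash
python3 -m inch '[{"gripper":0.085,"tx":0,"ty":0,"tz":0.03,"spin":0},{"gripper":0.085,"tx":0,"ty":0,"tz":0.03,"spin":0},{"gripper":0.085,"tx":0,"ty":0,"tz":0.018,"spin":0},{"gripper":0.02,"tx":0,"ty":0,"tz":0,"spin":0},{"gripper":0.02,"tx":0,"ty":0,"tz":0,"spin":0},{"gripper":0.02,"tx":0,"ty":0,"tz":0,"spin":0},{"gripper":0.02,"tx":0,"ty":0,"tz":0,"spin":0},{"gripper":0.02,"tx":0,"ty":0,"tz":0,"spin":0}]' 25
```

```text
clock: 3.45
eef_pos: [467.2, -392.5, 5.3]
tcp_rot: [3.14, -0.002, 0.006]
contact_force: [-1.4, 1.6, 8.6]
opening: 0.417
```

```bash
python3 -m inch '[{"gripper":0.02,"tx":0,"ty":0,"tz":-0.005,"spin":0},{"gripper":0.02,"tx":0,"ty":0,"tz":-0.02,"spin":0},{"gripper":0.02,"tx":0,"ty":0,"tz":-0.03,"spin":0},{"gripper":0.02,"tx":0,"ty":0,"tz":-0.04,"spin":0},{"gripper":0.02,"tx":0,"ty":0,"tz":-0.04,"spin":0},{"gripper":0.02,"tx":0,"ty":0,"tz":-0.04,"spin":0},{"gripper":0.02,"tx":0,"ty":0,"tz":-0.02,"spin":0},{"gripper":0.02,"tx":0,"ty":0,"tz":0,"spin":0}]' 25
python3 - <<'E'
from h import *
s=sense();print(s["eef_pos"],s["contact_force"],s["wrist_torque"])
for n in("scene","top"):
    f=grab_frame(n);q=proj(f,s["eef_pos"])[0].astype(int);print(q)
    cv2.imwrite(f"pics/g2{n}.png",cv2.resize(f["pixels"][q[1]-70:q[1]+70,q[0]-80:q[0]+80,::-1],None,fx=4,fy=4,interpolation=2))
E
```

```text
clock: 4.25
eef_pos: [467.3, -392.7, 202.0]
tcp_rot: [3.138, -0.005, 0.006]
contact_force: [0.7, -0.7, -4.5]
opening: 0.413
[ 467.29652383 -392.71680243  202.04949249] [ 0.69476105 -0.70371994 -4.53923649] [ 0.0082405  -0.09400995 -0.02602546]
[223 288]
[481 249]
```

View pics/g2scene.png

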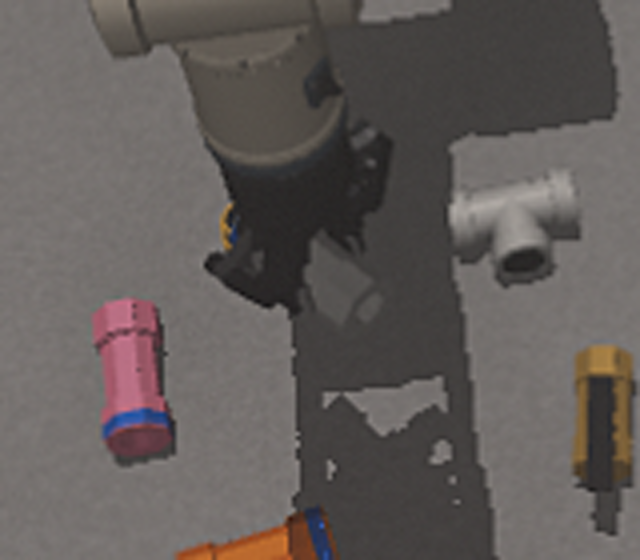

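View pics/g2top.png

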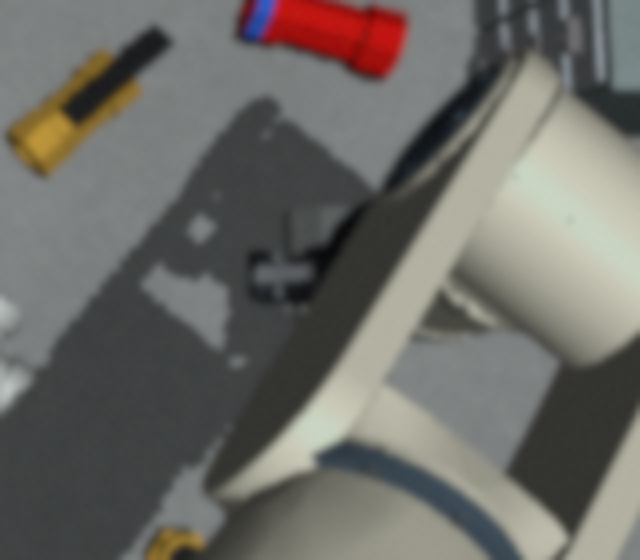

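Run:
```python
from h import *
f=np.load("pics/a.npy",allow_pickle=True).item();t=np.load("pics/t.npy",allow_pickle=True).item()
for th in(0,10,20,30,40):
    r=np.radians(th);g=np.array([467.3,-392.7,218.7]);u=np.array([np.cos(r),0,np.sin(r)])
    print(th,(proj(f,g+42*u)[0]-[143,218])*4,(proj(f,g-58*u)[0]-[143,218])*4,(proj(t,g+42*u)[0]-[401,179])*4)
```

```text
0 [366.12191929 307.08259971] [254.30801113 215.90608389] [329.85760049 205.91897135]
10 [363.82313524 300.78930597] [257.97690158 224.79716054] [333.81351974 205.60011199]
20 [360.09991827 293.43743055] [263.39759377 234.88154682] [337.77128534 207.55213669]
30 [355.05646445 285.25126199] [270.39322825 245.85843878] [341.60754814 211.75406748]
40 [348.84426926 276.48818414] [278.75132812 257.41225181] [345.19861758 218.1107385 ]
```

The held valve is still level: its plain mouth is at crop (372,303), where the level model predicts (366,307). It won't droop by itself and the tool can't tilt. I'll tip it in the grip by lowering the plain end lightly onto the edge of the stand's -y head. First I'll travel there.

```bash
python3 -m inch '[{"gripper":0.02,"tx":0.003,"ty":-0.025,"tz":0,"spin":0},{"gripper":0.02,"tx":0.003,"ty":-0.045,"tz":0,"spin":0},{"gripper":0.02,"tx":0.003,"ty":-0.045,"tz":0,"spin":0},{"gripper":0.02,"tx":0.003,"ty":-0.045,"tz":0,"spin":0},{"gripper":0.02,"tx":0.003,"ty":-0.045,"tz":0,"spin":0},{"gripper":0.02,"tx":0.003,"ty":-0.045,"tz":0,"spin":0},{"gripper":0.02,"tx":0.003,"ty":-0.045,"tz":0,"spin":0},{"gripper":0.02,"tx":0.003,"ty":-0.045,"tz":0,"spin":0}]' 25
```

```text
clock: 5.15
eef_pos: [486.4, -49.6, 196.2]
tcp_rot: [-3.141, 0.004, 0.005]
contact_force: [1.3, -0.5, -5.2]
opening: 0.418
```

```bash
python3 -m inch '[{"gripper":0.02,"tx":0.002,"ty":-0.045,"tz":0,"spin":0},{"gripper":0.02,"tx":0.002,"ty":-0.035,"tz":0,"spin":0},{"gripper":0.02,"tx":0.003,"ty":-0.015,"tz":0,"spin":0},{"gripper":0.02,"tx":0,"ty":0,"tz":0.02,"spin":6.75},{"gripper":0.02,"tx":0.0,"ty":0,"tz":0.03,"spin":0},{"gripper":0.02,"tx":0.0,"ty":0,"tz":0.02,"spin":0},{"gripper":0.02,"tx":0.0,"ty":0,"tz":0,"spin":0},{"gripper":0.02,"tx":0.0,"ty":0,"tz":0,"spin":0}]' 25
python3 - <<'E'
from h import *
s=sense();print(s["eef_pos"],s["tcp_rot"],s["contact_force"],s["wrist_torque"])
for n in("scene","top"):
    f=grab_frame(n);q=proj(f,s["eef_pos"])[0].astype(int);print(q)
    cv2.imwrite(f"pics/g3{n}.png",cv2.resize(f["pixels"][q[1]-70:q[1]+70,q[0]-80:q[0]+80,::-1],None,fx=4,fy=4,interpolation=2))
E
```

```text
clock: 5.95
eef_pos: [493.9, 43.2, 127.5]
tcp_rot: [3.141, 0.002, -0.112]
contact_force: [1.2, 0.1, -4.2]
opening: 0.416
[493.85110966  43.16548928 127.52203928] [ 3.14097289e+00  2.41717624e-03 -1.12383860e-01] [ 1.2218365   0.14294208 -4.15623693] [-0.02067868 -0.11874187 -0.05440396]
[341 205]
[292 241]
```

View pics/g3scene.png

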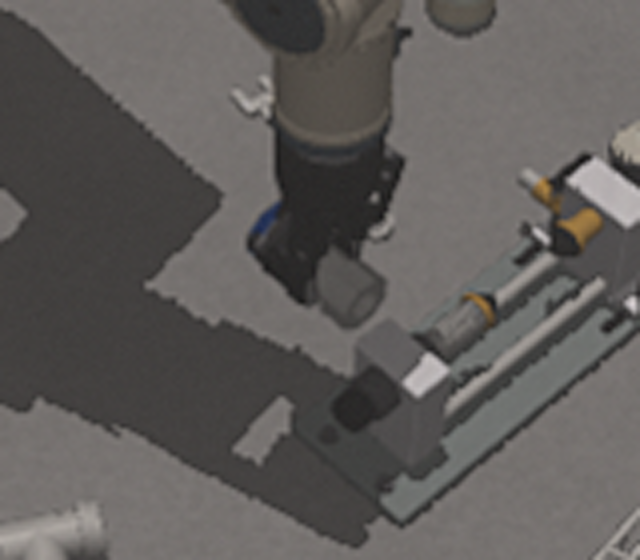

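View pics/g3top.png

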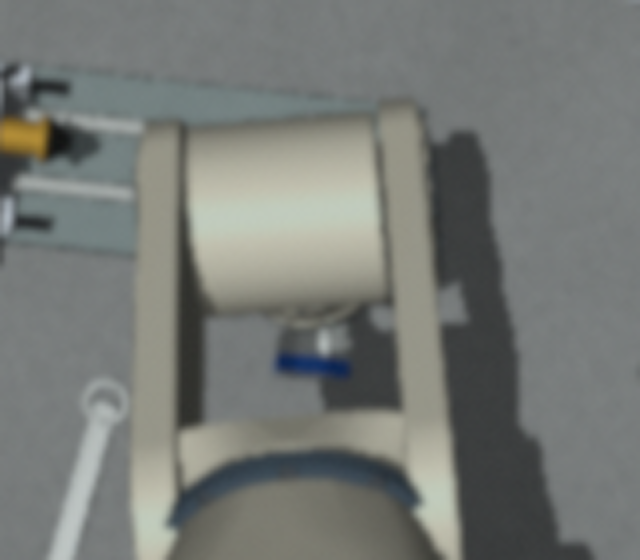

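The blue end is at top crop (312,365). The plain end is at scene crop (365,300), just short of the -y head's edge at (400,340). I'll move in 7 mm and lower gently.

```bash
python3 -m inch '[{"gripper":0.02,"tx":0.007,"ty":-0.004,"tz":0,"spin":0},{"gripper":0.02,"tx":0,"ty":0,"tz":0.006,"spin":0},{"gripper":0.02,"tx":0,"ty":0,"tz":0.004,"spin":0},{"gripper":0.02,"tx":0,"ty":0,"tz":0.003,"spin":0},{"gripper":0.02,"tx":0.0,"ty":0,"tz":0.002,"spin":0},{"gripper":0.02,"tx":0.0,"ty":0,"tz":0.002,"spin":0},{"gripper":0.02,"tx":0.0,"ty":0,"tz":0.002,"spin":0},{"gripper":0.02,"tx":0.0,"ty":0,"tz":0,"spin":0}]' 25
```

```text
clock: 6.85
eef_pos: [500.5, 46.9, 109.1]
tcp_rot: [3.141, 0.003, -0.112]
contact_force: [-6.0, 1.7, 1.9]
opening: 0.415
```

```bash
python3 -m inch '[{"gripper":0.02,"tx":0,"ty":0,"tz":0.001,"spin":0},{"gripper":0.02,"tx":0,"ty":0,"tz":0.001,"spin":0},{"gripper":0.02,"tx":0,"ty":0,"tz":0.001,"spin":0},{"gripper":0.02,"tx":0,"ty":0,"tz":0.001,"spin":0},{"gripper":0.02,"tx":0.0,"ty":0,"tz":0.001,"spin":0},{"gripper":0.02,"tx":0.0,"ty":0,"tz":0.001,"spin":0},{"gripper":0.02,"tx":0.0,"ty":0,"tz":0,"spin":0},{"gripper":0.02,"tx":0.0,"ty":0,"tz":0,"spin":0}]' 20
python3 - <<'E'
from h import *
s=sense();print(s["eef_pos"],s["tcp_rot"],s["contact_force"],s["wrist_torque"])
for n in("scene","top"):
    f=grab_frame(n);q=proj(f,s["eef_pos"])[0].astype(int);print(q)
    cv2.imwrite(f"pics/g4{n}.png",cv2.resize(f["pixels"][q[1]-50:q[1]+50,q[0]-60:q[0]+60,::-1],None,fx=5,fy=5,interpolation=2))
E
```

```text
clock: 7.65
eef_pos: [499.5, 46.9, 103.0]
tcp_rot: [3.141, 0.005, -0.112]
contact_force: [-9.1, 1.4, 3.0]
opening: 0.414
[499.52650615  46.913679   102.96177441] [ 3.14125401  0.00453483 -0.11224485] [-9.13989267  1.37841782  3.00446736] [0.33371021 1.11689843 0.05871274]
[343 211]
[291 240]
```

View pics/g4scene.png

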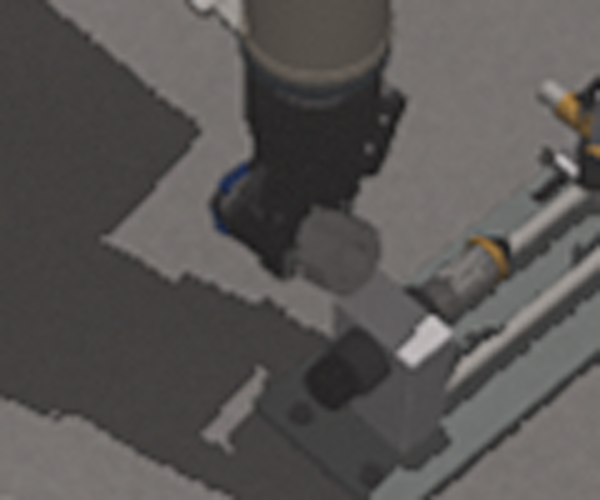

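View pics/g4top.png

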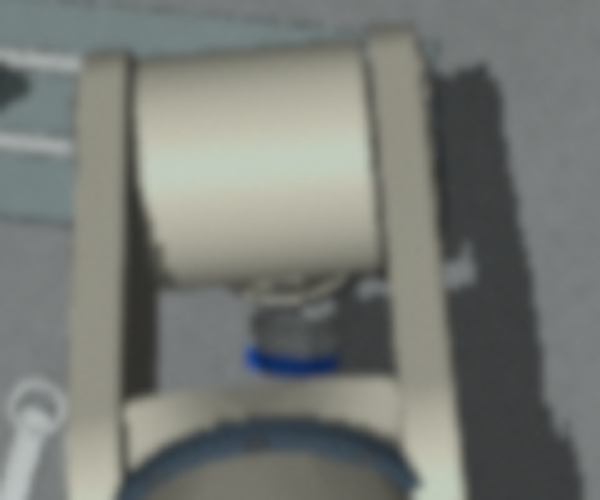

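The valve is tipping: the plain end now points up (scene crop 345,250) and forces stay under 10 N. I'll keep going.

```bash
python3 -m inch '[{"gripper":0.02,"tx":0,"ty":0,"tz":0.0015,"spin":0},{"gripper":0.02,"tx":0,"ty":0,"tz":0.0015,"spin":0},{"gripper":0.02,"tx":0,"ty":0,"tz":0.0015,"spin":0},{"gripper":0.02,"tx":0,"ty":0,"tz":0.0015,"spin":0},{"gripper":0.02,"tx":0.0,"ty":0,"tz":0.001,"spin":0},{"gripper":0.02,"tx":0.0,"ty":0,"tz":0.001,"spin":0},{"gripper":0.02,"tx":0.0,"ty":0,"tz":0,"spin":0},{"gripper":0.02,"tx":0.0,"ty":0,"tz":0,"spin":0}]' 20
cat > snap.py <<'E'
from h import *
import sys
s=sense();print({k:np.round(s[k],3) for k in("clock","eef_pos","tcp_rot","contact_force","wrist_torque")})
for n in("scene","top"):
    f=grab_frame(n);np.save(f"pics/{n}_{sys.argv[1]}.npy",f,allow_pickle=True);q=proj(f,s["eef_pos"])[0].astype(int);print(n,"crop origin",q-[60,50])
    cv2.imwrite(f"pics/{sys.argv[1]}{n}.png",cv2.resize(f["pixels"][q[1]-50:q[1]+50,q[0]-60:q[0]+60,::-1],None,fx=5,fy=5,interpolation=2))
E
python3 snap.py g5
```

```text
clock: 8.55
eef_pos: [498.2, 47.1, 95.5]
tcp_rot: [3.141, 0.007, -0.112]
contact_force: [-17.5, 3.2, 17.6]
opening: 0.413
{'clock': np.float64(8.55), 'eef_pos': array([498.175,  47.055,  95.467]), 'tcp_rot': array([ 3.141,  0.007, -0.112]), 'contact_force': array([-17.481,   3.199,  17.571]), 'wrist_torque': array([0.423, 1.989, 0.079])}
scene crop origin [283 162]
top crop origin [231 191]
```

View pics/g5scene.png

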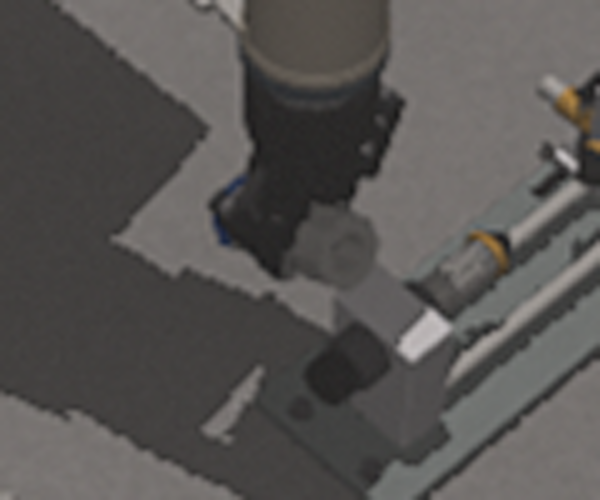

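View pics/g5top.png

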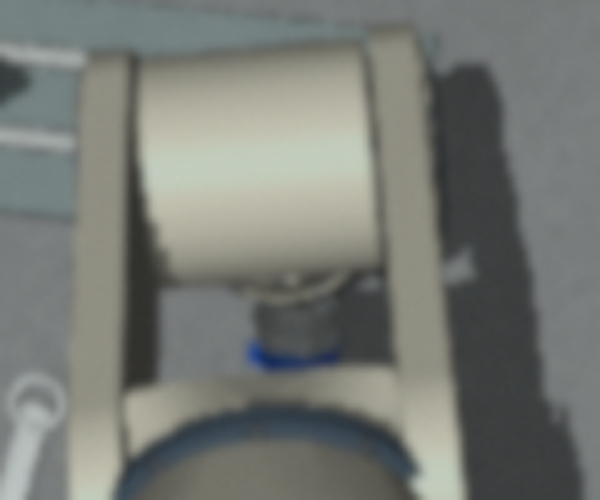

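```bash
python3 - <<'E'
from h import *
f=np.load("pics/scene_g5.npy",allow_pickle=True).item();t=np.load("pics/top_g5.npy",allow_pickle=True).item()
e=np.array([.9938,-.1115,0]);
for off in(8,3,-2):
  for th in(15,20,25,30,35):
    r=np.radians(th);g=np.array([498.2,47.1,95.5+16.7]);u=np.cos(r)*e+[0,0,np.sin(r)];n=-np.sin(r)*e+[0,0,np.cos(r)]
    print(off,th,"mouth sc",((proj(f,g+(50-off)*u)[0]-[283,162])*5).round(),"blue top rim in top",((proj(t,g-(50+off)*u+22*n)[0]-[231,191])*5).round(), "blue rim sc",((proj(f,g-(50+off)*u+22*n)[0]-[283,162])*5).round())
E
python3 - <<'E'
import cv2
a=cv2.imread("pics/g5scene.png")[180:310,190:420]
cv2.imwrite("pics/g5z.png",cv2.resize(cv2.convertScaleAbs(a,alpha=1.8),None,fx=3,fy=3,interpolation=2))
E
```

```text
8 15 mouth sc [351. 264.] blue top rim in top [288. 372.] blue rim sc [229. 168.]
8 20 mouth sc [350. 259.] blue top rim in top [289. 373.] blue rim sc [229. 173.]
8 25 mouth sc [349. 254.] blue top rim in top [289. 373.] blue rim sc [229. 179.]
8 30 mouth sc [347. 249.] blue top rim in top [290. 372.] blue rim sc [230. 185.]
8 35 mouth sc [345. 244.] blue top rim in top [291. 371.] blue rim sc [231. 191.]
3 15 mouth sc [357. 268.] blue top rim in top [289. 362.] blue rim sc [235. 171.]
3 20 mouth sc [356. 262.] blue top rim in top [290. 363.] blue rim sc [234. 176.]
3 25 mouth sc [354. 257.] blue top rim in top [290. 364.] blue rim sc [234. 181.]
3 30 mouth sc [352. 251.] blue top rim in top [291. 363.] blue rim sc [235. 186.]
3 35 mouth sc [350. 245.] blue top rim in top [291. 362.] blue rim sc [236. 192.]
-2 15 mouth sc [363. 271.] blue top rim in top [290. 352.] blue rim sc [241. 174.]
-2 20 mouth sc [362. 265.] blue top rim in top [291. 353.] blue rim sc [240. 179.]
-2 25 mouth sc [360. 259.] blue top rim in top [291. 354.] blue rim sc [240. 183.]
-2 30 mouth sc [358. 253.] blue top rim in top [292. 354.] blue rim sc [240. 188.]
-2 35 mouth sc [355. 246.] blue top rim in top [292. 354.] blue rim sc [241. 193.]
```

View pics/g5z.png

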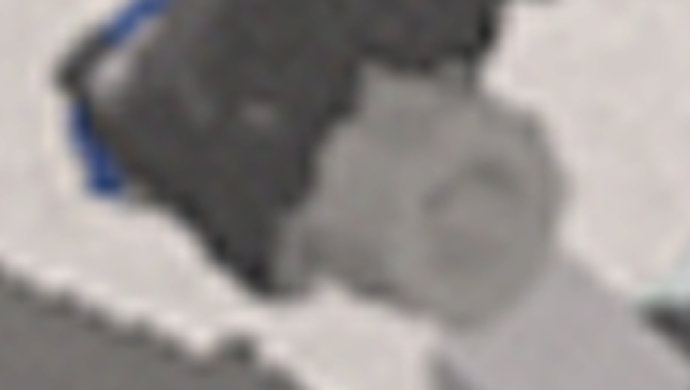

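The tilt is about 27° (mouth at zoomed crop (480,215)), and it stopped where the pad corners meet the collar shoulder. At 27° the plain end's lowest corner would pass at z≈116, above the nozzle top at 105, so that is enough. I'll lift, spin 90° and move over the stand.

```bash
python3 -m inch '[{"gripper":0.02,"tx":-0.002,"ty":0,"tz":-0.006,"spin":0},{"gripper":0.02,"tx":0,"ty":0,"tz":-0.03,"spin":0},{"gripper":0.02,"tx":0,"ty":0,"tz":-0.04,"spin":0},{"gripper":0.02,"tx":0,"ty":0,"tz":0,"spin":-7.5},{"gripper":0.02,"tx":0.0,"ty":0,"tz":0,"spin":-7.5},{"gripper":0.02,"tx":0.0,"ty":0,"tz":0,"spin":-7.5},{"gripper":0.02,"tx":0.0,"ty":0,"tz":0,"spin":-7.5},{"gripper":0.02,"tx":0.0,"ty":0,"tz":0,"spin":-7.5}]' 40
```

```text
clock: 9.45
eef_pos: [500.0, 46.9, 171.3]
tcp_rot: [3.141, -0.0, 0.548]
contact_force: [0.1, 0.4, -4.9]
opening: 0.413
```

```bash
python3 -m inch '[{"gripper":0.02,"tx":0,"ty":0,"tz":0,"spin":-7.5},{"gripper":0.02,"tx":0,"ty":0,"tz":0,"spin":-7.5},{"gripper":0.02,"tx":0,"ty":0,"tz":0,"spin":-7.5},{"gripper":0.02,"tx":0,"ty":0,"tz":0,"spin":-7.5},{"gripper":0.02,"tx":0.0,"ty":0,"tz":0,"spin":-7.5},{"gripper":0.02,"tx":0.0,"ty":0,"tz":0,"spin":-7.5},{"gripper":0.02,"tx":0.0,"ty":0,"tz":0,"spin":-7.5},{"gripper":0.02,"tx":0.0,"ty":0,"tz":0,"spin":0}]' 40; python3 snap.py g6
```

```text
clock: 10.25
eef_pos: [499.9, 46.9, 171.2]
tcp_rot: [3.142, 0.0, 1.461]
contact_force: [-0.4, -0.3, -5.8]
opening: 0.413
{'clock': np.float64(10.25), 'eef_pos': array([499.941,  46.906, 171.199]), 'tcp_rot': array([3.142, 0.   , 1.461]), 'contact_force': array([-0.44 , -0.286, -5.763]), 'wrist_torque': array([ 0.032, -0.004, -0.018])}
scene crop origin [284 146]
top crop origin [230 187]
```

View pics/g6scene.png

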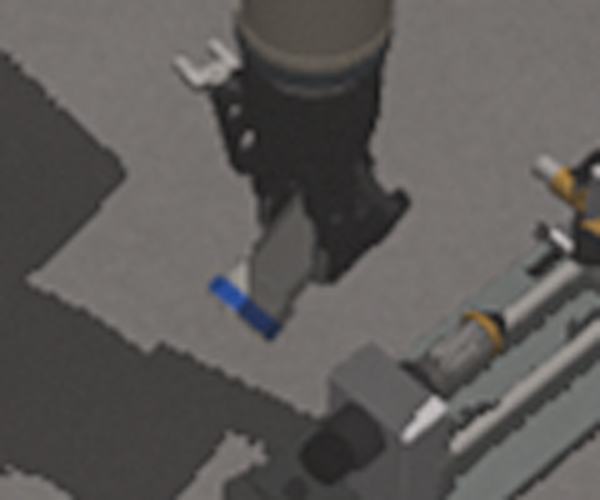

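View pics/g6top.png

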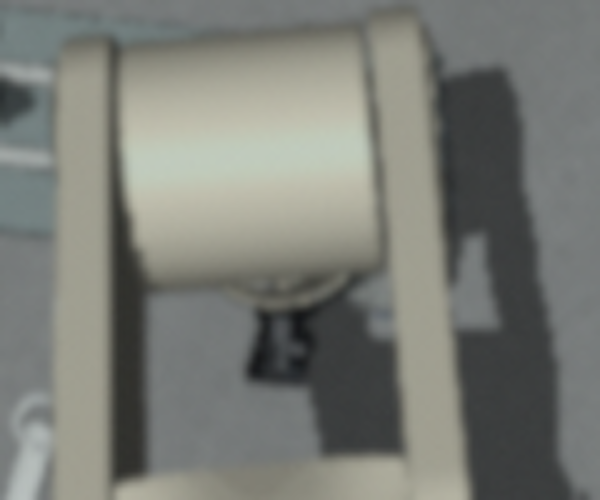

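```bash
cat > vo.py <<'E'
from h import *
import sys
tag,off,th,dz=sys.argv[1],float(sys.argv[2]),float(sys.argv[3]),float(sys.argv[4])
f=np.load(f"pics/scene_{tag}.npy",allow_pickle=True).item();s=sense()
p=s["eef_pos"];yaw=s["tcp_rot"][2]
e=np.array([np.cos(yaw),np.sin(yaw),0]);l=np.array([-e[1],e[0],0]);r=np.radians(th)
u=np.cos(r)*e+[0,0,np.sin(r)];n=-np.sin(r)*e+[0,0,np.cos(r)];g=p+[0,0,dz]
q0=proj(f,p)[0].astype(int)-[60,50];k=8
im=cv2.resize(f["pixels"][q0[1]:q0[1]+100,q0[0]:q0[0]+100,::-1],None,fx=k,fy=k,interpolation=2)[:600]
a=np.radians(22.5+45*np.arange(8))
def ring(sx,af,col):
    R=af/2/np.cos(np.pi/8);P=g+(sx-off)*u+np.outer(R*np.cos(a),l)+np.outer(R*np.sin(a),n)
    cv2.polylines(im,[(((proj(f,P)-q0+.5)*k)).astype(int).reshape(-1,1,2)],True,col,1,cv2.LINE_AA)
for sx in(-50,-26):ring(sx,44,(0,255,0))
ring(-26,36,(0,255,255));ring(26,36,(0,255,255))
for sx in(50,26):ring(sx,44,(0,0,255))
cv2.imwrite(f"pics/vo_{tag}.png",im[100:600,:600])
E
python3 vo.py g6 5 27 16.7
```

```text
(no output)
```

View pics/vo_g6.png

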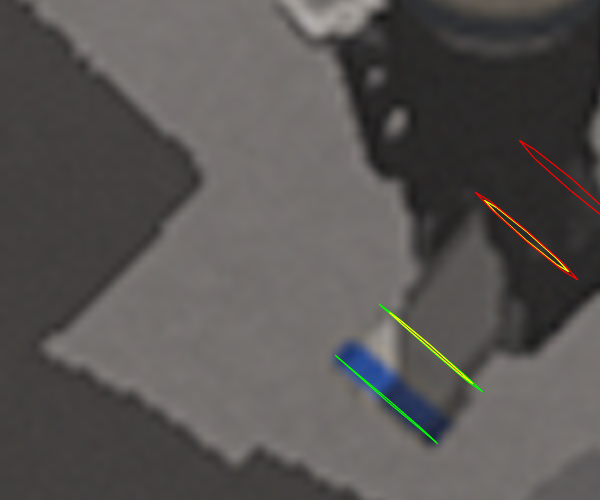

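The model overlay (tilt 27°, gripped 5 mm off centre) lies on the blue rim at (385,400). I'll move over the stand and down to just in front of the jaw cone.

```bash
python3 -m inch '[{"gripper":0.02,"tx":0.02,"ty":0.009,"tz":0,"spin":0},{"gripper":0.02,"tx":0.039,"ty":0.017,"tz":0,"spin":0},{"gripper":0.02,"tx":0.039,"ty":0.017,"tz":0,"spin":0},{"gripper":0.02,"tx":0.039,"ty":0.017,"tz":0,"spin":0},{"gripper":0.02,"tx":0.02,"ty":0.0085,"tz":0,"spin":0},{"gripper":0.02,"tx":0.0,"ty":0,"tz":0.03,"spin":0},{"gripper":0.02,"tx":0.0,"ty":0,"tz":0.03,"spin":0},{"gripper":0.02,"tx":0.0,"ty":0,"tz":0,"spin":0}]' 40; python3 snap.py g7;python3 vo.py g7 5 27 16.7
```

```text
clock: 11.15
eef_pos: [582.5, 194.6, 107.2]
tcp_rot: [-3.135, 0.003, 1.456]
contact_force: [-0.9, 0.3, -5.2]
opening: 0.41
{'clock': np.float64(11.15), 'eef_pos': array([582.538, 194.58 , 107.193]), 'tcp_rot': array([-3.135e+00,  3.000e-03,  1.456e+00]), 'contact_force': array([-0.896,  0.293, -5.186]), 'wrist_torque': array([-0.026,  0.024,  0.036])}
scene crop origin [336 144]
top crop origin [172 157]
```

View pics/g7scene.png

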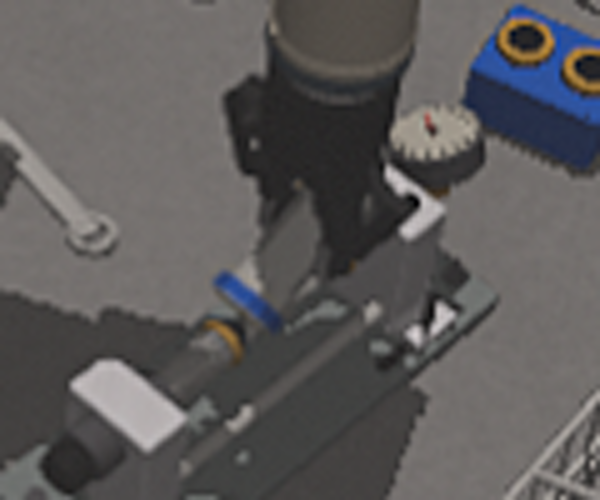

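View pics/g7top.png

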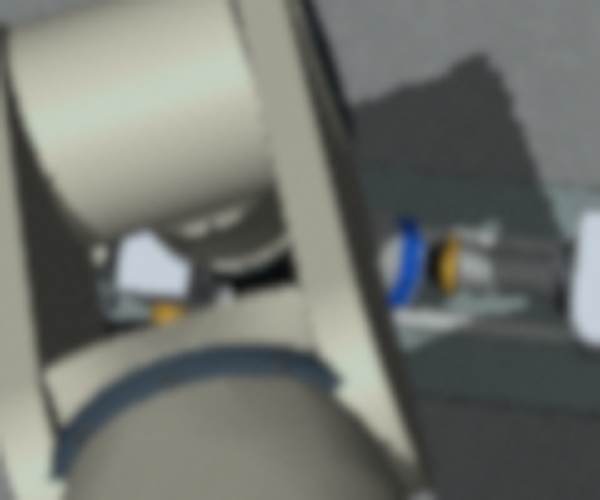

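View pics/vo_g7.png

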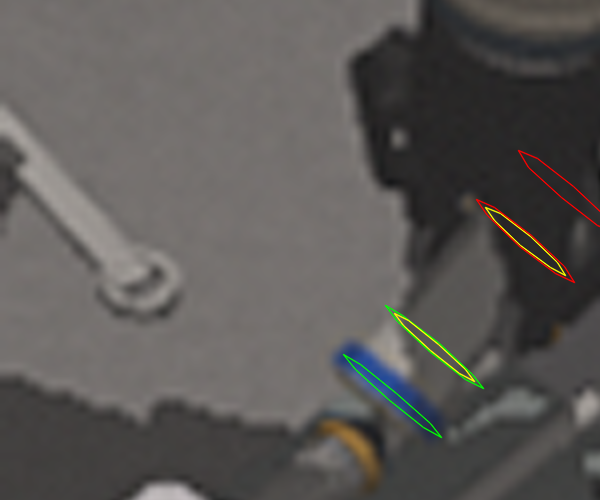

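Top view: the ring is at crop (410,263) and the jaw collar at (450,264), so about 2 mm of sideways correction toward world +x is needed. I'll also check the guide rods' height, because the fingertips will come down to z≈73.

```bash
python3 - <<'E'
from h import *
t=np.load("pics/t.npy",allow_pickle=True).item();a=np.load("pics/a.npy",allow_pickle=True).item()
for z in(30,40,50,60,70):
    A=back(t,[(226,200),(286,207)],z);B=back(a,[(374,237),(412,207)],z)
    d=B[1]-B[0];n=np.array([-d[1],d[0]])/np.hypot(*d[:2])
    st=lambda P:[(p[0]-581.2)*.9938-(p[1]-159.5)*.1115 for p in P]
    print(z,np.round(st(A),1),np.round(st(B),1))
E
python3 -m inch '[{"gripper":0.02,"tx":0,"ty":0.002,"tz":0.005,"spin":0},{"gripper":0.02,"tx":-0.005,"ty":0,"tz":0,"spin":0},{"gripper":0.02,"tx":-0.003,"ty":0,"tz":0,"spin":0},{"gripper":0.02,"tx":-0.002,"ty":0,"tz":0,"spin":0},{"gripper":0.02,"tx":-0.002,"ty":0,"tz":0,"spin":0},{"gripper":0.02,"tx":-0.002,"ty":0,"tz":0,"spin":0},{"gripper":0.02,"tx":-0.002,"ty":0,"tz":0,"spin":0},{"gripper":0.02,"tx":0.0,"ty":0,"tz":0,"spin":0}]' 40; python3 snap.py g8
```

```text
30 [25.4 23.7] [26.6 29.7]
40 [23.9 22.2] [30.8 33.9]
50 [22.4 20.7] [35.  38.1]
60 [20.9 19.3] [39.2 42.2]
70 [19.4 17.8] [43.4 46.4]
clock: 12.05
eef_pos: [586.2, 179.5, 106.7]
tcp_rot: [3.141, -0.001, 1.459]
contact_force: [-0.2, 5.5, -2.6]
opening: 0.415
{'clock': np.float64(12.05), 'eef_pos': array([586.164, 179.472, 106.671]), 'tcp_rot': array([ 3.141e+00, -1.000e-03,  1.459e+00]), 'contact_force': array([-0.235,  5.481, -2.622]), 'wrist_torque': array([ 0.861, -0.074, -0.031])}
scene crop origin [333 148]
top crop origin [178 155]
```

View pics/g8scene.png

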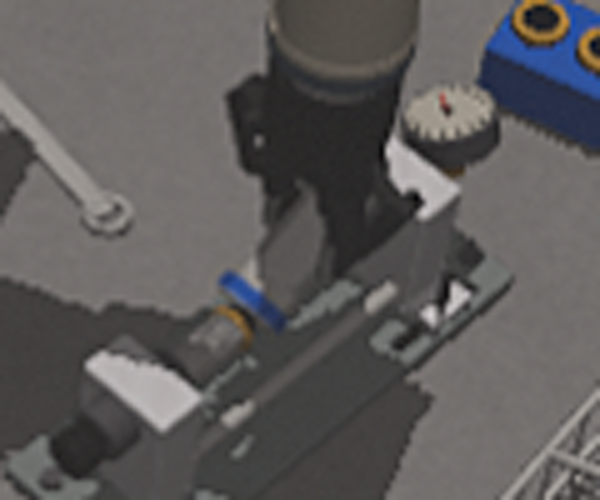

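View pics/g8top.png

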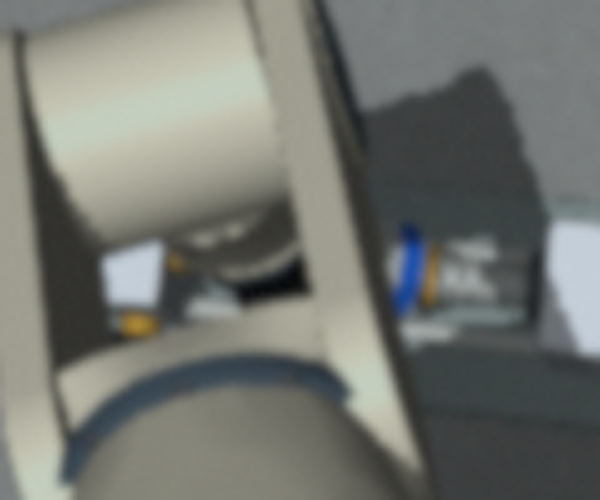

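The ring is on the cone: the top view shows ring (410,270) and collar (430,272) lined up, and the force is 5.5 N in +y. The guide rods are low, at about z 30. Now I'll push the jaw back steadily.

```bash
python3 -m inch '[{"gripper":0.02,"tx":0,"ty":0,"tz":0.002,"spin":0},{"gripper":0.02,"tx":-0.002,"ty":0,"tz":0.002,"spin":0},{"gripper":0.02,"tx":-0.004,"ty":0,"tz":0,"spin":0},{"gripper":0.02,"tx":-0.004,"ty":0,"tz":0,"spin":0},{"gripper":0.02,"tx":-0.004,"ty":0,"tz":0,"spin":0},{"gripper":0.02,"tx":-0.004,"ty":0,"tz":0,"spin":0},{"gripper":0.02,"tx":-0.002,"ty":0,"tz":0,"spin":0},{"gripper":0.02,"tx":0.0,"ty":0,"tz":0,"spin":0}]' 40; python3 snap.py g9;  python3 vo.py g9 5 27 16.7
```

```text
clock: 12.95
eef_pos: [583.7, 159.7, 102.1]
tcp_rot: [3.141, -0.001, 1.458]
contact_force: [1.3, 8.4, -4.9]
opening: 0.412
{'clock': np.float64(12.95), 'eef_pos': array([583.728, 159.715, 102.104]), 'tcp_rot': array([ 3.141e+00, -1.000e-03,  1.458e+00]), 'contact_force': array([ 1.262,  8.357, -4.944]), 'wrist_torque': array([ 1.416, -0.197,  0.01 ])}
scene crop origin [329 152]
top crop origin [186 157]
```

View pics/vo_g9.png

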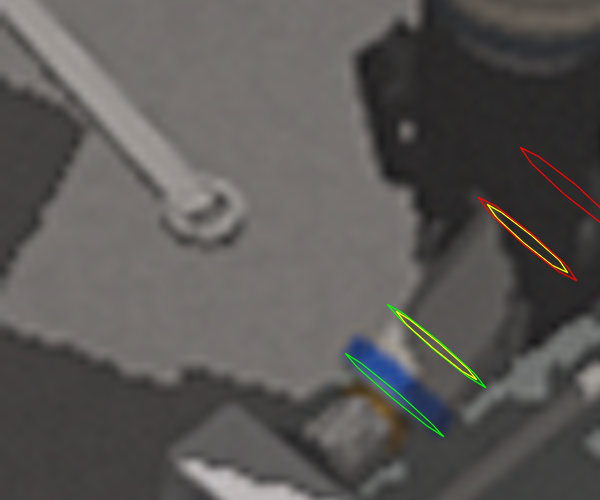

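View pics/g9top.png

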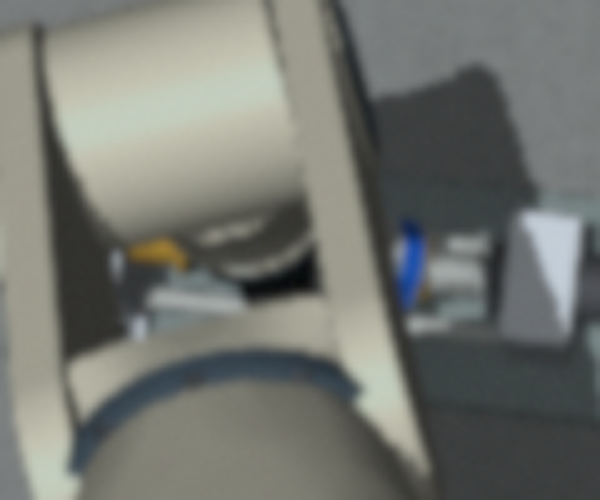

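Force is 8.4 N at about 17–19 mm of push, which matches the spring. I'll continue to about 45 mm.

```bash
python3 -m inch '[{"gripper":0.02,"tx":-0.004,"ty":0,"tz":0,"spin":0},{"gripper":0.02,"tx":-0.004,"ty":0,"tz":0,"spin":0},{"gripper":0.02,"tx":-0.004,"ty":0,"tz":0,"spin":0},{"gripper":0.02,"tx":-0.004,"ty":0,"tz":0,"spin":0},{"gripper":0.02,"tx":-0.004,"ty":0,"tz":0,"spin":0},{"gripper":0.02,"tx":-0.004,"ty":0,"tz":0,"spin":0},{"gripper":0.02,"tx":-0.002,"ty":0,"tz":0,"spin":0},{"gripper":0.02,"tx":0.0,"ty":0,"tz":0,"spin":0}]' 40; python3 snap.py g10;  python3 vo.py g10 5 27 16.7
```

```text
clock: 13.85
eef_pos: [581.0, 134.8, 102.4]
tcp_rot: [3.141, -0.003, 1.458]
contact_force: [0.5, 13.6, -3.9]
opening: 0.415
{'clock': np.float64(13.85), 'eef_pos': array([580.964, 134.847, 102.384]), 'tcp_rot': array([ 3.141e+00, -3.000e-03,  1.458e+00]), 'contact_force': array([ 0.487, 13.644, -3.941]), 'wrist_torque': array([ 2.279, -0.035, -0.03 ])}
scene crop origin [323 157]
top crop origin [196 158]
```

View pics/vo_g10.png

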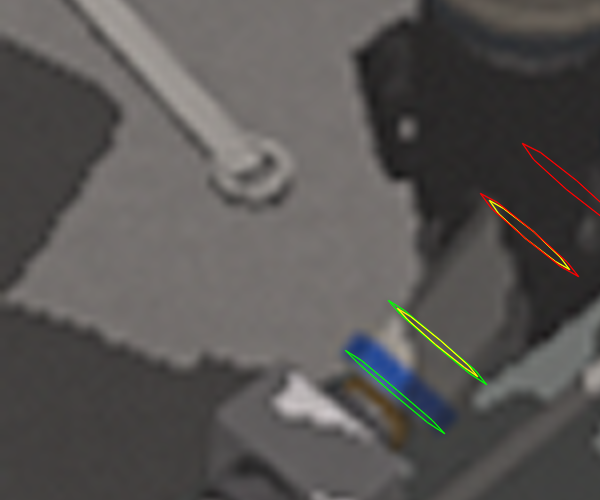

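View pics/g10top.png

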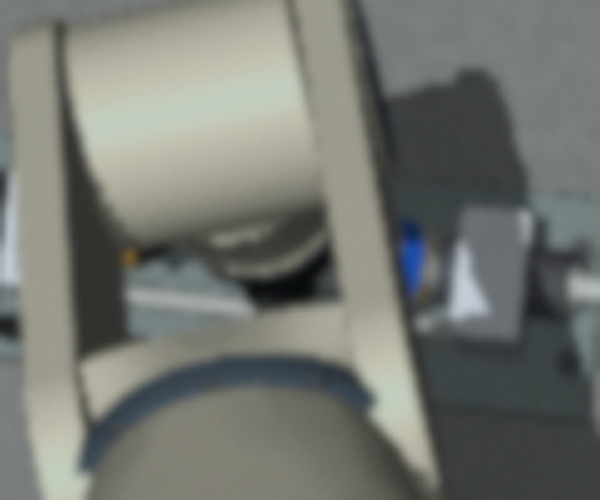

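The jaw is back about 43 mm (13.6 N, and the pose agrees). The nozzle tip at about +46 leaves ample room. Next I'll level the valve by lowering the grip while the cone holds the blue end.

```bash
python3 -m inch '[{"gripper":0.02,"tx":0.0005,"ty":0,"tz":0.002,"spin":0},{"gripper":0.02,"tx":0.0005,"ty":0,"tz":0.002,"spin":0},{"gripper":0.02,"tx":0.0005,"ty":0,"tz":0.002,"spin":0},{"gripper":0.02,"tx":0.0005,"ty":0,"tz":0.002,"spin":0},{"gripper":0.02,"tx":0.0005,"ty":0,"tz":0.002,"spin":0},{"gripper":0.02,"tx":0.0005,"ty":0,"tz":0.002,"spin":0},{"gripper":0.02,"tx":0,"ty":0,"tz":0,"spin":0},{"gripper":0.02,"tx":0.0,"ty":0,"tz":0,"spin":0}]' 40; python3 snap.py g11;  python3 vo.py g11 5 15 16.7
```

```text
clock: 14.75
eef_pos: [581.8, 138.1, 91.2]
tcp_rot: [3.14, -0.003, 1.458]
contact_force: [-0.5, 12.2, 4.8]
opening: 0.416
{'clock': np.float64(14.75), 'eef_pos': array([581.827, 138.113,  91.196]), 'tcp_rot': array([ 3.140e+00, -3.000e-03,  1.458e+00]), 'contact_force': array([-0.467, 12.168,  4.821]), 'wrist_torque': array([ 1.643,  0.146, -0.115])}
scene crop origin [324 158]
top crop origin [195 158]
```

View pics/vo_g11.png

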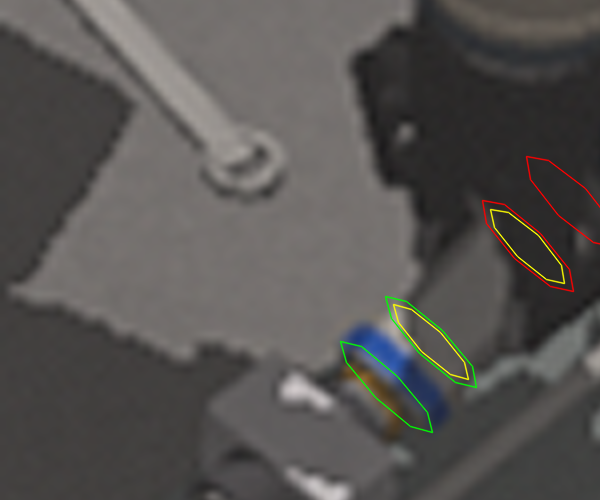

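View pics/g11scene.png

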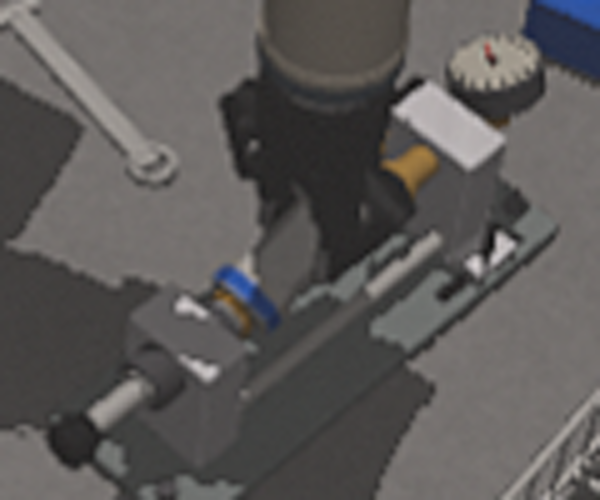

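The valve is levelling: the ring ellipse has opened to match the 15° model, the jaw rod is still out at (100,410), and forces are gentle. I'll continue.

```bash
python3 -m inch '[{"gripper":0.02,"tx":0.0005,"ty":0,"tz":0.002,"spin":0},{"gripper":0.02,"tx":0.0005,"ty":0,"tz":0.002,"spin":0},{"gripper":0.02,"tx":0,"ty":0,"tz":0.002,"spin":0},{"gripper":0.02,"tx":0,"ty":0,"tz":0.002,"spin":0},{"gripper":0.02,"tx":0,"ty":0,"tz":0.002,"spin":0},{"gripper":0.02,"tx":0,"ty":0,"tz":0.002,"spin":0},{"gripper":0.02,"tx":0,"ty":0,"tz":0,"spin":0},{"gripper":0.02,"tx":0.0,"ty":0,"tz":0,"spin":0}]' 40; python3 snap.py g12;  python3 vo.py g12 5 4 16.7
```

```text
clock: 15.65
eef_pos: [581.9, 139.0, 79.0]
tcp_rot: [3.14, -0.002, 1.458]
contact_force: [0.0, 12.7, 2.4]
opening: 0.411
{'clock': np.float64(15.65), 'eef_pos': array([581.862, 139.023,  79.014]), 'tcp_rot': array([ 3.140e+00, -2.000e-03,  1.458e+00]), 'contact_force': array([ 0.036, 12.672,  2.427]), 'wrist_torque': array([ 1.697,  0.138, -0.145])}
scene crop origin [323 161]
top crop origin [196 159]
```

View pics/vo_g12.png

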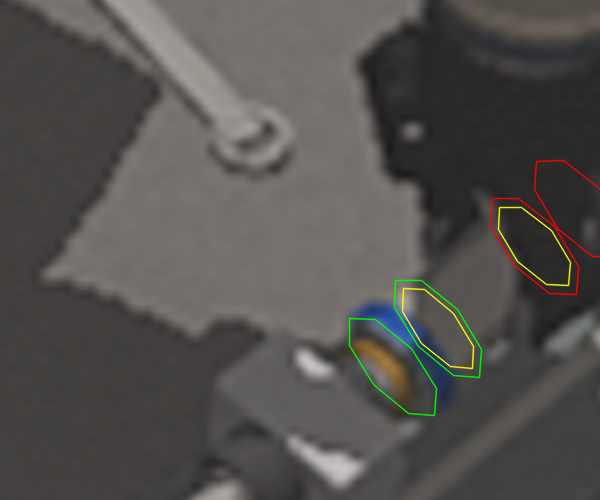

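View pics/g12scene.png

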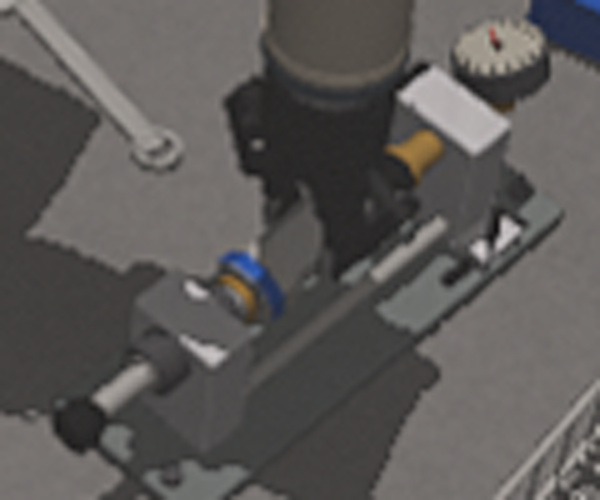

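View pics/g12top.png

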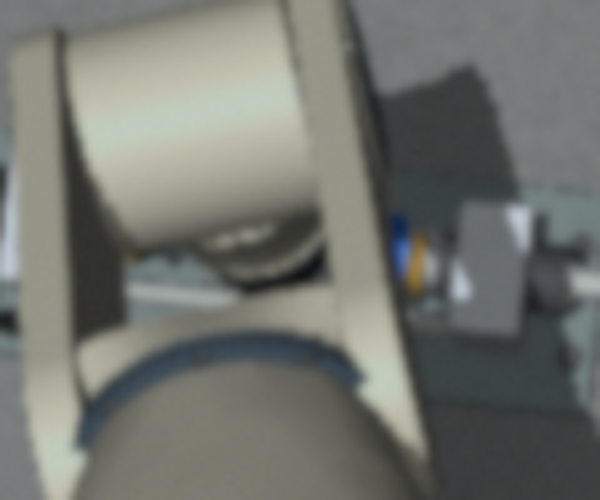

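```bash
python3 -m inch '[{"gripper":0.02,"tx":0,"ty":0,"tz":0.0015,"spin":0},{"gripper":0.02,"tx":0,"ty":0,"tz":0.0015,"spin":0},{"gripper":0.02,"tx":0,"ty":0,"tz":0.001,"spin":0},{"gripper":0.02,"tx":0,"ty":0,"tz":0.001,"spin":0},{"gripper":0.02,"tx":0,"ty":0,"tz":0.0005,"spin":0},{"gripper":0.02,"tx":0,"ty":0,"tz":0,"spin":0},{"gripper":0.02,"tx":0,"ty":0,"tz":0,"spin":0},{"gripper":0.02,"tx":0.0,"ty":0,"tz":0,"spin":0}]' 40; python3 snap.py g13;  python3 vo.py g13 5 0 16.7
python3 - <<'E'
import cv2
a=cv2.imread("pics/g13scene.png")[130:360,180:460]
cv2.imwrite("pics/g13z.png",cv2.resize(cv2.convertScaleAbs(a,alpha=2),None,fx=2.5,fy=2.5,interpolation=2))
E
```

```text
clock: 16.55
eef_pos: [581.8, 139.0, 73.6]
tcp_rot: [3.14, -0.002, 1.458]
contact_force: [-0.3, 12.1, 2.9]
opening: 0.415
{'clock': np.float64(16.55), 'eef_pos': array([581.848, 138.997,  73.572]), 'tcp_rot': array([ 3.140e+00, -2.000e-03,  1.458e+00]), 'contact_force': array([-0.292, 12.129,  2.934]), 'wrist_torque': array([ 1.602,  0.111, -0.113])}
scene crop origin [323 162]
top crop origin [196 159]
```

View pics/vo_g13.png

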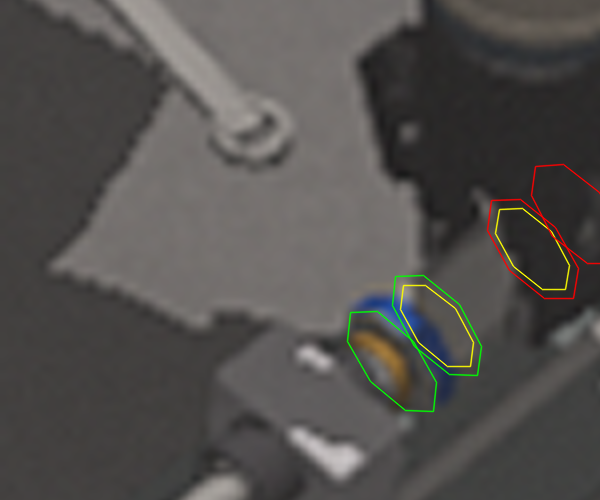

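View pics/g13z.png

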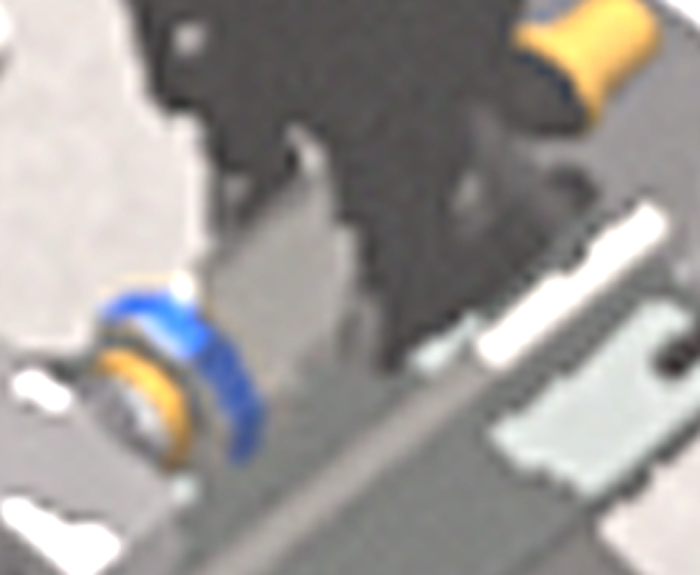

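The valve is nearly level on the jaw cone, with its plain end short of the nozzle tip (cone seen at zoom (550,90)). Now I'll ease it toward the nozzle, watching the y-force.

```bash
python3 -m inch '[{"gripper":0.02,"tx":0.002,"ty":0,"tz":0,"spin":0},{"gripper":0.02,"tx":0.003,"ty":0,"tz":0,"spin":0},{"gripper":0.02,"tx":0.003,"ty":0,"tz":0,"spin":0},{"gripper":0.02,"tx":0.003,"ty":0,"tz":0,"spin":0},{"gripper":0.02,"tx":0.003,"ty":0,"tz":0,"spin":0},{"gripper":0.02,"tx":0.002,"ty":0,"tz":0,"spin":0},{"gripper":0.02,"tx":0.0,"ty":0,"tz":0,"spin":0},{"gripper":0.02,"tx":0.0,"ty":0,"tz":0,"spin":0}]' 40; python3 snap.py g14
python3 - <<'E'
import cv2
a=cv2.imread("pics/g14scene.png")[130:360,180:460]
cv2.imwrite("pics/g14z.png",cv2.resize(cv2.convertScaleAbs(a,alpha=2),None,fx=2.5,fy=2.5,interpolation=2))
E
```

```text
clock: 17.45
eef_pos: [583.6, 154.5, 73.5]
tcp_rot: [3.14, -0.001, 1.459]
contact_force: [-1.1, 10.0, 4.2]
opening: 0.412
{'clock': np.float64(17.45), 'eef_pos': array([583.56 , 154.46 ,  73.469]), 'tcp_rot': array([ 3.140e+00, -1.000e-03,  1.459e+00]), 'contact_force': array([-1.123, 10.011,  4.192]), 'wrist_torque': array([ 1.145,  0.101, -0.103])}
scene crop origin [327 159]
top crop origin [190 158]
```

View pics/g14z.png

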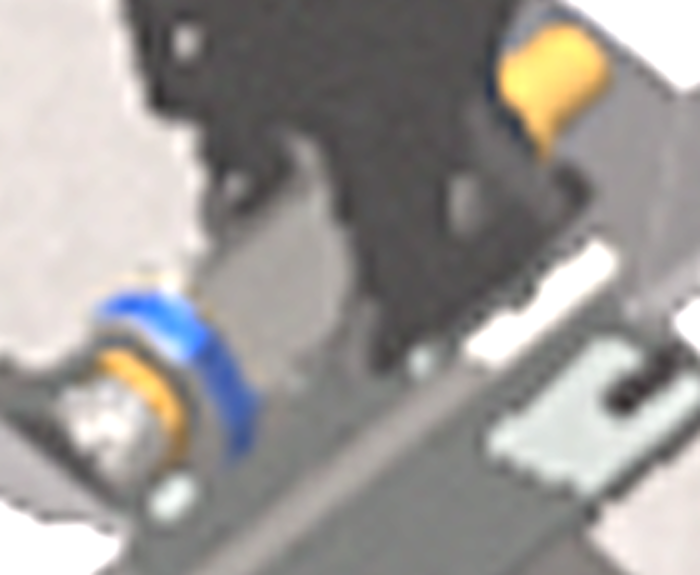

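View pics/g14top.png

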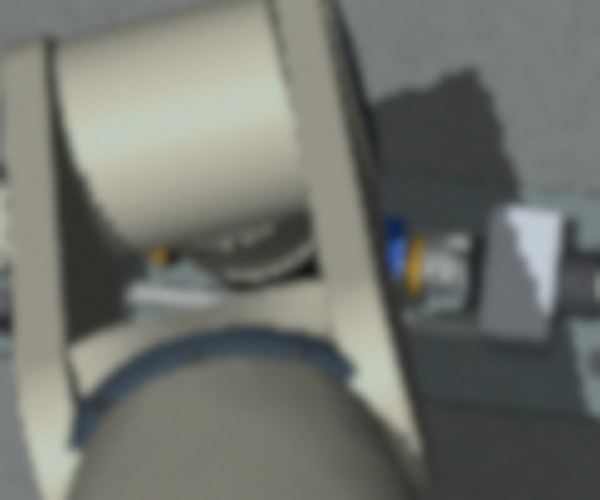

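```bash
python3 -m inch '[{"gripper":0.02,"tx":0.002,"ty":0,"tz":0,"spin":0},{"gripper":0.02,"tx":0.002,"ty":0,"tz":0,"spin":0},{"gripper":0.02,"tx":0.002,"ty":0,"tz":0,"spin":0},{"gripper":0.02,"tx":0.002,"ty":0,"tz":0,"spin":0},{"gripper":0.02,"tx":0.001,"ty":0,"tz":0,"spin":0},{"gripper":0.02,"tx":0.001,"ty":0,"tz":0,"spin":0},{"gripper":0.02,"tx":0.0,"ty":0,"tz":0,"spin":0},{"gripper":0.02,"tx":0.0,"ty":0,"tz":0,"spin":0}]' 40; python3 snap.py g15
python3 - <<'E'
import cv2
a=cv2.imread("pics/g15scene.png")[130:360,180:460]
cv2.imwrite("pics/g15z.png",cv2.resize(cv2.convertScaleAbs(a,alpha=2),None,fx=2.5,fy=2.5,interpolation=2))
E
```

```text
clock: 18.35
eef_pos: [584.6, 164.0, 73.5]
tcp_rot: [3.14, -0.001, 1.459]
contact_force: [-0.8, 7.1, 3.1]
opening: 0.415
{'clock': np.float64(18.35), 'eef_pos': array([584.638, 164.004,  73.458]), 'tcp_rot': array([ 3.140e+00, -1.000e-03,  1.459e+00]), 'contact_force': array([-0.786,  7.09 ,  3.068]), 'wrist_torque': array([ 0.782,  0.095, -0.063])}
scene crop origin [329 157]
top crop origin [186 158]
```

View pics/g15z.png

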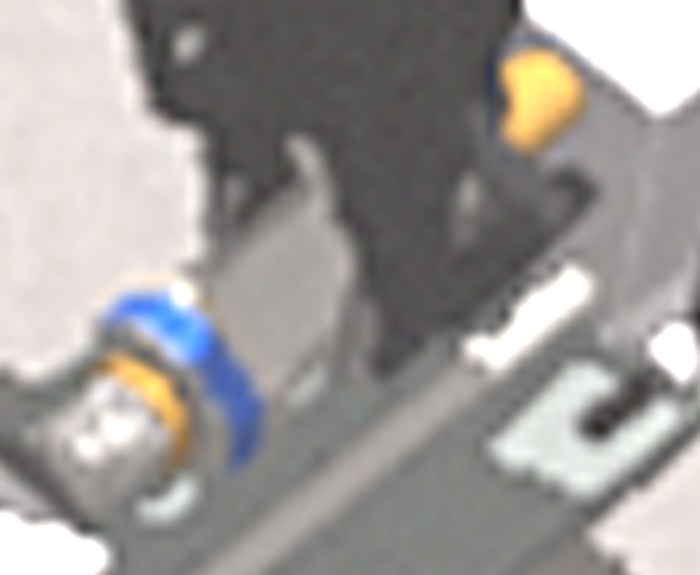

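```bash
python3 -m inch '[{"gripper":0.02,"tx":0.001,"ty":0,"tz":0,"spin":0},{"gripper":0.02,"tx":0.001,"ty":0,"tz":0,"spin":0},{"gripper":0.02,"tx":0.001,"ty":0,"tz":0,"spin":0},{"gripper":0.02,"tx":0,"ty":0,"tz":0,"spin":0},{"gripper":0.02,"tx":0,"ty":0,"tz":0,"spin":0},{"gripper":0.02,"tx":0,"ty":0,"tz":0,"spin":0},{"gripper":0.02,"tx":0.0,"ty":0,"tz":0,"spin":0},{"gripper":0.02,"tx":0.0,"ty":0,"tz":0,"spin":0}]' 40
```

```text
clock: 19.25
eef_pos: [584.8, 166.4, 73.0]
tcp_rot: [3.141, -0.0, 1.459]
contact_force: [0.5, 5.8, 0.5]
opening: 0.413
```

```bash
python3 -m inch '[{"gripper":0.02,"tx":0.001,"ty":0,"tz":0,"spin":0},{"gripper":0.02,"tx":0.001,"ty":0,"tz":0,"spin":0},{"gripper":0.02,"tx":0,"ty":0,"tz":0,"spin":0},{"gripper":0.02,"tx":0,"ty":0,"tz":0,"spin":0},{"gripper":0.02,"tx":0,"ty":0,"tz":0,"spin":0},{"gripper":0.02,"tx":0,"ty":0,"tz":0,"spin":0},{"gripper":0.02,"tx":0.0,"ty":0,"tz":0,"spin":0},{"gripper":0.02,"tx":0.0,"ty":0,"tz":0,"spin":0}]' 40
```

```text
clock: 20.05
eef_pos: [584.8, 168.0, 72.7]
tcp_rot: [3.141, 0.0, 1.459]
contact_force: [5.5, -0.8, -5.5]
opening: 0.416
```

The nozzle has been felt: Fy fell from 5.8 to -0.8, with a sideways push of +5.5 N in x and a slight downward push. I'll comply in those directions.

```bash
python3 -m inch '[{"gripper":0.02,"tx":0,"ty":0.0005,"tz":0.0005,"spin":0},{"gripper":0.02,"tx":0,"ty":0.0005,"tz":0.0005,"spin":0},{"gripper":0.02,"tx":0,"ty":0.0005,"tz":0,"spin":0},{"gripper":0.02,"tx":0,"ty":0,"tz":0,"spin":0},{"gripper":0.02,"tx":0,"ty":0,"tz":0,"spin":0},{"gripper":0.02,"tx":0,"ty":0,"tz":0,"spin":0},{"gripper":0.02,"tx":0.0,"ty":0,"tz":0,"spin":0},{"gripper":0.02,"tx":0.0,"ty":0,"tz":0,"spin":0}]' 40; python3 snap.py g16
python3 - <<'E'
import cv2
a=cv2.imread("pics/g16scene.png")[130:360,180:460]
cv2.imwrite("pics/g16z.png",cv2.resize(cv2.convertScaleAbs(a,alpha=2),None,fx=2.5,fy=2.5,interpolation=2))
E
```

```text
clock: 20.85
eef_pos: [585.1, 168.9, 71.9]
tcp_rot: [-3.14, -0.001, 1.458]
contact_force: [-1.2, 5.4, 1.6]
opening: 0.414
{'clock': np.float64(20.85), 'eef_pos': array([585.084, 168.879,  71.891]), 'tcp_rot': array([-3.140e+00, -1.000e-03,  1.458e+00]), 'contact_force': array([-1.17 ,  5.433,  1.609]), 'wrist_torque': array([ 0.478,  0.311, -0.141])}
scene crop origin [330 157]
top crop origin [184 158]
```

View pics/g16z.png

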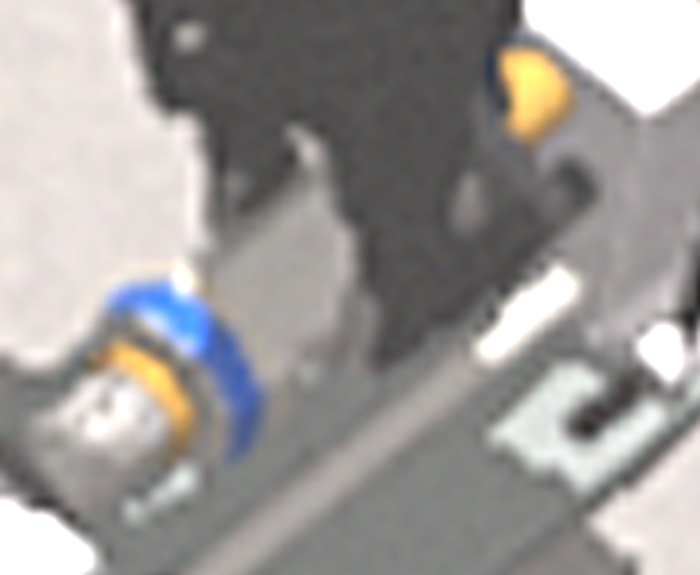

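View pics/g16top.png

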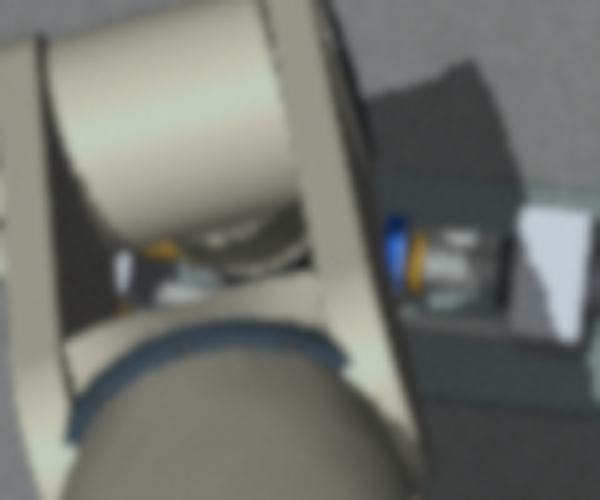

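The rim slipped free of the edge, so Fy is back at the spring's 5.4 N with little side force. I'll keep easing.

```bash
python3 -m inch '[{"gripper":0.02,"tx":0.0005,"ty":0,"tz":0,"spin":0},{"gripper":0.02,"tx":0.0005,"ty":0,"tz":0,"spin":0},{"gripper":0.02,"tx":0,"ty":0,"tz":0,"spin":0},{"gripper":0.02,"tx":0,"ty":0,"tz":0,"spin":0},{"gripper":0.02,"tx":0,"ty":0,"tz":0,"spin":0},{"gripper":0.02,"tx":0,"ty":0,"tz":0,"spin":0},{"gripper":0.02,"tx":0.0,"ty":0,"tz":0,"spin":0},{"gripper":0.02,"tx":0.0,"ty":0,"tz":0,"spin":0}]' 40
```

```text
clock: 21.75
eef_pos: [585.2, 169.4, 71.7]
tcp_rot: [-3.14, -0.0, 1.458]
contact_force: [-2.9, 5.6, 1.8]
opening: 0.415
```

```bash
python3 -m inch '[{"gripper":0.02,"tx":0.0005,"ty":0,"tz":0,"spin":0},{"gripper":0.02,"tx":0.0005,"ty":0,"tz":0,"spin":0},{"gripper":0.02,"tx":0,"ty":0,"tz":0,"spin":0},{"gripper":0.02,"tx":0,"ty":0,"tz":0,"spin":0},{"gripper":0.02,"tx":0,"ty":0,"tz":0,"spin":0},{"gripper":0.02,"tx":0,"ty":0,"tz":0,"spin":0},{"gripper":0.02,"tx":0.0,"ty":0,"tz":0,"spin":0},{"gripper":0.02,"tx":0.0,"ty":0,"tz":0,"spin":0}]' 40
```

```text
clock: 22.55
eef_pos: [585.2, 169.8, 71.6]
tcp_rot: [-3.14, 0.001, 1.458]
contact_force: [-4.9, 2.5, 3.5]
opening: 0.415
```

```bash
python3 -m inch '[{"gripper":0.02,"tx":0,"ty":-0.0005,"tz":-0.0005,"spin":0},{"gripper":0.02,"tx":0.0005,"ty":-0.0003,"tz":0,"spin":0},{"gripper":0.02,"tx":0,"ty":0,"tz":0,"spin":0},{"gripper":0.02,"tx":0,"ty":0,"tz":0,"spin":0},{"gripper":0.02,"tx":0,"ty":0,"tz":0,"spin":0},{"gripper":0.02,"tx":0,"ty":0,"tz":0,"spin":0},{"gripper":0.02,"tx":0.0,"ty":0,"tz":0,"spin":0},{"gripper":0.02,"tx":0.0,"ty":0,"tz":0,"spin":0}]' 40;python3 snap.py g17
```

```text
clock: 23.35
eef_pos: [585.2, 170.1, 71.8]
tcp_rot: [-3.141, 0.001, 1.459]
contact_force: [-1.3, -6.0, -7.9]
opening: 0.411
{'clock': np.float64(23.35), 'eef_pos': array([585.162, 170.055,  71.786]), 'tcp_rot': array([-3.141e+00,  1.000e-03,  1.459e+00]), 'contact_force': array([-1.293, -5.981, -7.933]), 'wrist_torque': array([-1.248,  0.125, -0.108])}
scene crop origin [330 156]
top crop origin [184 158]
```

Run:
```python
import cv2,numpy as np
f=np.load("pics/scene_g17.npy",allow_pickle=True).item()["pixels"][:,:,::-1]
cv2.imwrite("pics/g17z.png",cv2.resize(cv2.convertScaleAbs(f[170:250,350:450],alpha=2),None,fx=7,fy=7,interpolation=2))
f=np.load("pics/top_g17.npy",allow_pickle=True).item()["pixels"][:,:,::-1]
cv2.imwrite("pics/g17t.png",cv2.resize(cv2.convertScaleAbs(f[180:240,190:310],alpha=1.8),None,fx=6,fy=6,interpolation=2))
```

```text
(no output)
```

View pics/g17z.png

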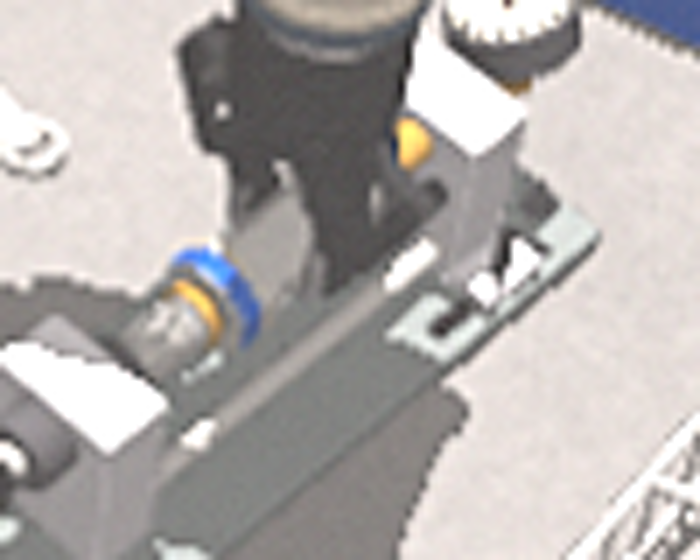

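View pics/g17t.png

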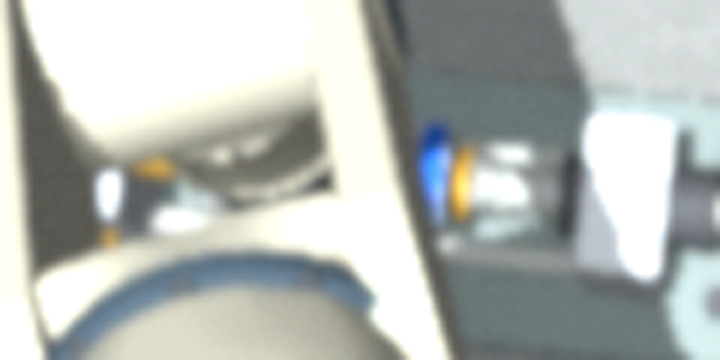

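The nozzle now carries the valve (Fy -6 N). The vertical forces form a couple, up at the jaw and down at the nozzle, so a small blue-low tilt is left and the cones are trying to level it. I'll relax the grip to 20 N and let it settle.

```bash
python3 -m inch '[{"gripper":0.02,"tx":0,"ty":0,"tz":0,"spin":0},{"gripper":0.02,"tx":0,"ty":0,"tz":0,"spin":0},{"gripper":0.02,"tx":0,"ty":0,"tz":0.0005,"spin":0},{"gripper":0.02,"tx":0,"ty":0,"tz":0.0005,"spin":0},{"gripper":0.02,"tx":0,"ty":0,"tz":0,"spin":0},{"gripper":0.02,"tx":0,"ty":0,"tz":0,"spin":0},{"gripper":0.02,"tx":0.0,"ty":0,"tz":0,"spin":0},{"gripper":0.02,"tx":0.0,"ty":0,"tz":0,"spin":0}]' 20;python3 -c "
from rig import *
s=sense();print(s['contact_force'],s['wrist_torque'],s['eef_pos'])"
```

```text
clock: 24.25
eef_pos: [585.2, 170.1, 71.6]
tcp_rot: [-3.141, 0.001, 1.459]
contact_force: [-3.8, -5.4, 0.4]
opening: 0.41
[-3.75678269 -5.41273924  0.44480622] [-1.34709142  0.63593978 -0.15053962] [585.2101165  170.12736434  71.63258597]
```

```bash
python3 -m inch '[{"gripper":0.02,"tx":0,"ty":-0.0005,"tz":-0.0005,"spin":0},{"gripper":0.02,"tx":0,"ty":-0.0003,"tz":0,"spin":0},{"gripper":0.02,"tx":0,"ty":0,"tz":0,"spin":0},{"gripper":0.02,"tx":0,"ty":0,"tz":0,"spin":0},{"gripper":0.02,"tx":0,"ty":0,"tz":0,"spin":0},{"gripper":0.02,"tx":0,"ty":0,"tz":0,"spin":0},{"gripper":0.02,"tx":0.0,"ty":0,"tz":0,"spin":0},{"gripper":0.02,"tx":0.0,"ty":0,"tz":0,"spin":0}]' 20;python3 snap.py g18; python3 vo.py g18 5 0 18
python3 - <<'E'
import cv2,numpy as np
f=np.load("pics/scene_g18.npy",allow_pickle=True).item()["pixels"][:,:,::-1]
cv2.imwrite("pics/g18z.png",cv2.resize(cv2.convertScaleAbs(f[180:230,360:430],alpha=2),None,fx=10,fy=10,interpolation=2))
E
```

```text
clock: 25.05
eef_pos: [585.2, 170.1, 71.7]
tcp_rot: [3.141, 0.001, 1.459]
contact_force: [0.7, -7.0, -6.2]
opening: 0.413
{'clock': np.float64(25.05), 'eef_pos': array([585.164, 170.148,  71.722]), 'tcp_rot': array([3.141e+00, 1.000e-03, 1.459e+00]), 'contact_force': array([ 0.684, -7.047, -6.168]), 'wrist_torque': array([-1.283, -0.077, -0.214])}
scene crop origin [330 156]
top crop origin [184 158]
```

View pics/g18z.png

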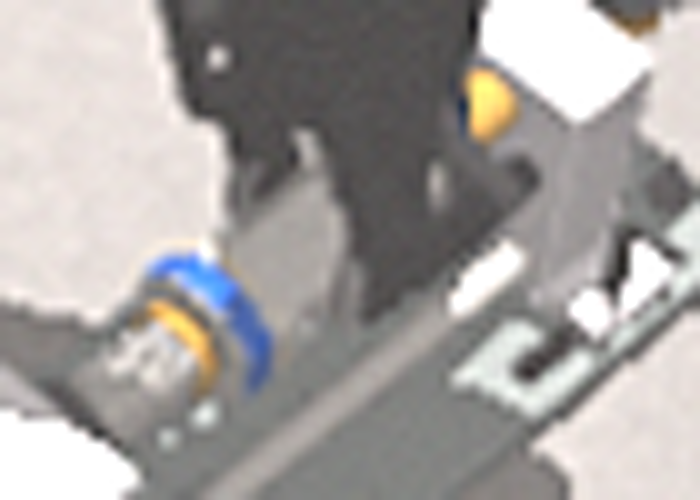

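Forces are now benign: Fx +0.7, Fz about the valve's own weight, and 7 N pressing into the nozzle. Small moves are stiffly blocked sideways and vertically, so both cones are engaged. I'll open slowly.

```bash
python3 -m inch '[{"gripper":0.0345,"tx":0,"ty":0,"tz":0,"spin":0},{"gripper":0.035,"tx":0,"ty":0,"tz":0,"spin":0},{"gripper":0.0355,"tx":0,"ty":0,"tz":0,"spin":0},{"gripper":0.036,"tx":0,"ty":0,"tz":0,"spin":0},{"gripper":0.0365,"tx":0,"ty":0,"tz":0,"spin":0},{"gripper":0.037,"tx":0,"ty":0,"tz":0,"spin":0},{"gripper":0.0375,"tx":0.0,"ty":0,"tz":0,"spin":0},{"gripper":0.038,"tx":0.0,"ty":0,"tz":0,"spin":0}]' 20;python3 snap.py g19
python3 - <<'E'
import cv2,numpy as np
f=np.load("pics/scene_g19.npy",allow_pickle=True).item()["pixels"][:,:,::-1]
cv2.imwrite("pics/g19z.png",cv2.resize(cv2.convertScaleAbs(f[180:230,360:430],alpha=2),None,fx=10,fy=10,interpolation=2))
E
```

```text
clock: 25.95
eef_pos: [585.1, 171.1, 72.1]
tcp_rot: [3.141, -0.001, 1.459]
contact_force: [-0.4, -0.9, -0.9]
opening: 0.445
{'clock': np.float64(25.95), 'eef_pos': array([585.098, 171.078,  72.112]), 'tcp_rot': array([ 3.141e+00, -1.000e-03,  1.459e+00]), 'contact_force': array([-0.362, -0.886, -0.901]), 'wrist_torque': array([-0.053,  0.045,  0.002])}
scene crop origin [330 156]
top crop origin [183 158]
```

View pics/g19z.png

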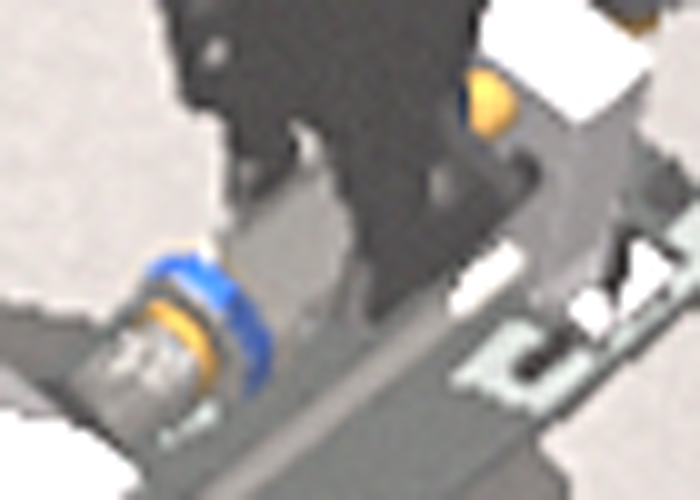

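The valve stayed put: ring unchanged at (210,300), forces at zero. I'll open wider and lift clear.

```bash
python3 -m inch '[{"gripper":0.045,"tx":0,"ty":0,"tz":0,"spin":0},{"gripper":0.055,"tx":0,"ty":0,"tz":0,"spin":0},{"gripper":0.065,"tx":0,"ty":0,"tz":0,"spin":0},{"gripper":0.065,"tx":0,"ty":0,"tz":-0.005,"spin":0},{"gripper":0.065,"tx":0,"ty":0,"tz":-0.02,"spin":0},{"gripper":0.065,"tx":0,"ty":0,"tz":-0.035,"spin":0},{"gripper":0.065,"tx":0.0,"ty":0,"tz":-0.04,"spin":0},{"gripper":0.065,"tx":0.0,"ty":0,"tz":-0.04,"spin":0}]' 20
python3 -m inch '[{"gripper":0.065,"tx":0,"ty":0,"tz":-0.04,"spin":0},{"gripper":0.065,"tx":-0.04,"ty":-0.02,"tz":-0.01,"spin":0},{"gripper":0.065,"tx":-0.04,"ty":-0.02,"tz":0,"spin":0},{"gripper":0.065,"tx":-0.04,"ty":-0.02,"tz":0,"spin":0},{"gripper":0.065,"tx":-0.04,"ty":-0.02,"tz":0,"spin":0},{"gripper":0.065,"tx":-0.04,"ty":-0.02,"tz":0,"spin":0},{"gripper":0.065,"tx":-0.04,"ty":-0.02,"tz":0,"spin":0},{"gripper":0.065,"tx":-0.03,"ty":-0.01,"tz":0,"spin":0}]'
python3 - <<'E'
from h import *
for n,(u0,v0,u1,v1) in(("scene",(320,160,450,270)),("top",(180,150,330,270))):
    f=grab_frame(n);np.save(f"pics/{n}_end.npy",f,allow_pickle=True)
    cv2.imwrite(f"pics/e_{n}.png",cv2.resize(f["pixels"][v0:v1,u0:u1,::-1],None,fx=5,fy=5,interpolation=2))
    cv2.imwrite(f"pics/efull_{n}.png",f["pixels"][:,:,::-1])
E
```

```text
clock: 26.85
eef_pos: [584.4, 170.7, 213.4]
tcp_rot: [-3.141, 0.0, 1.459]
contact_force: [-0.4, 0.7, 0.8]
opening: 0.759
clock: 27.65
eef_pos: [423.3, -84.5, 262.2]
tcp_rot: [3.141, 0.0, 1.458]
contact_force: [0.4, -0.2, 0.1]
opening: 0.762
```

View pics/e_scene.png

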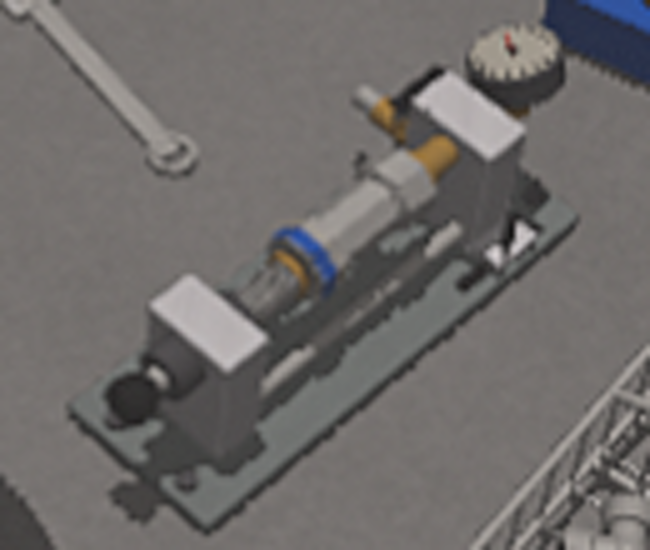

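View pics/e_top.png

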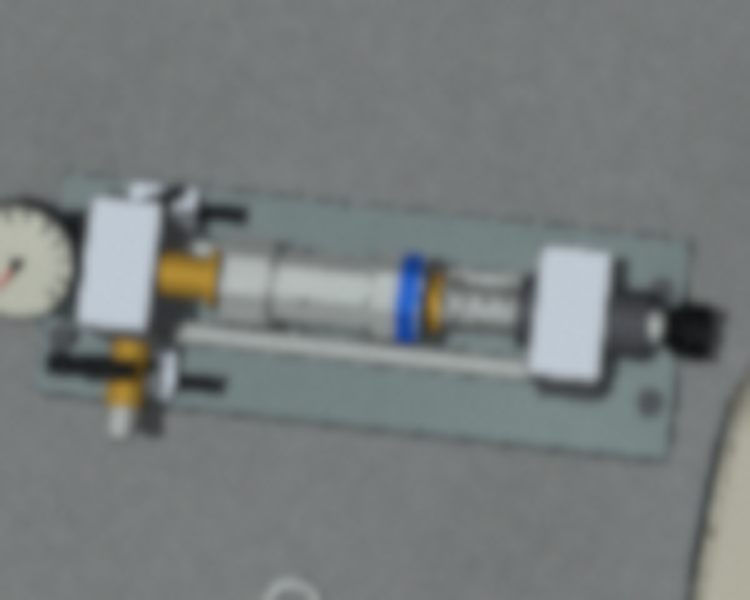

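View pics/efull_top.png

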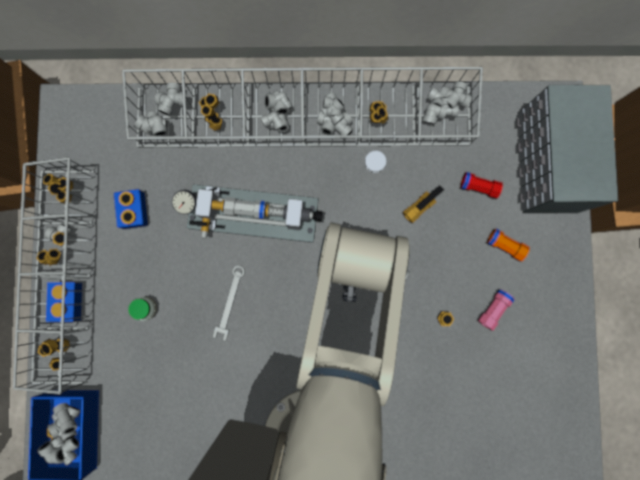

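The valve sits straight between the cones: ring at top crop (408,298), plain collar at (245,283), and the other items are where they were. I'll do one check for level by overlay.

Run:
```python
from h import *
psi=np.radians(-6.4);c,s=np.cos(psi),np.sin(psi)
S=lambda P:(np.atleast_2d(P)@np.array([[c,s,0],[-s,c,0],[0,0,1]]))+[581.2,159.5,0]
f=np.load("pics/scene_end.npy",allow_pickle=True).item();k=9;u0,v0=365,180
im=cv2.resize(f["pixels"][v0:v0+55,u0:u0+60+20,::-1],None,fx=k,fy=k,interpolation=2)
a=np.radians(22.5+45*np.arange(8))
for y,af,col in((-44,44,(0,255,0)),(-20,44,(0,255,0)),(32,44,(0,0,255)),(56,44,(0,0,255))):
    R=af/2/np.cos(np.pi/8);P=S(np.c_[R*np.cos(a),0*a+y,90+R*np.sin(a)])
    cv2.polylines(im,[((proj(f,P)-[u0,v0]+.5)*k).astype(int).reshape(-1,1,2)],True,col,1,cv2.LINE_AA)
cv2.imwrite("pics/lvl.png",im)
```

```text
(no output)
```

View pics/lvl.png

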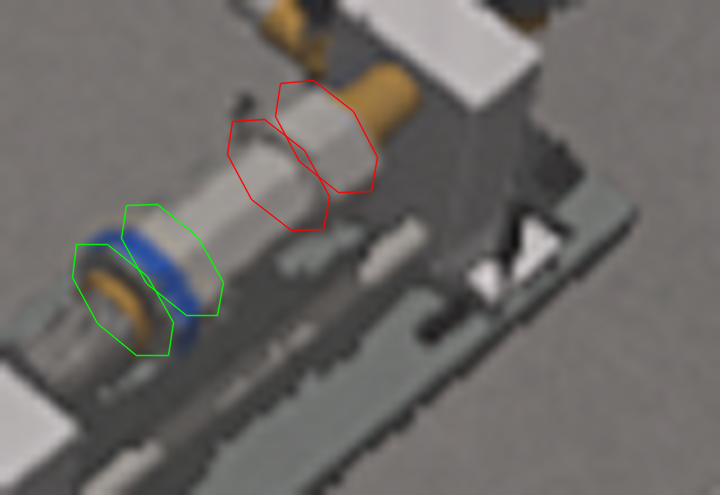

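Run:
```python
from h import *
f=np.load("pics/top_end.npy",allow_pickle=True).item();k=9;u0,v0=205,188
psi=np.radians(-6.4);c,s=np.cos(psi),np.sin(psi)
S=lambda P:(np.atleast_2d(P)@np.array([[c,s,0],[-s,c,0],[0,0,1]]))+[581.2,159.5,0]
im=cv2.resize(cv2.convertScaleAbs(f["pixels"][v0:v0+45,u0:u0+80,::-1],alpha=1.3),None,fx=k,fy=k,interpolation=2)
im2=im.copy()
def L(P,col): cv2.polylines(im2,[((proj(f,S(P))-[u0,v0]+.5)*k).astype(int).reshape(-1,1,2)],False,col,1,cv2.LINE_AA)
for d in(-22,22): L([(d,-44,90),(d,56,90)],(0,255,0))
for y in(-44,-20,32,56):L([(-9,y,112),(9,y,112)],(0,0,255))
L([(0,-90,90),(0,90,90)],(255,255,0))
cv2.imwrite("pics/tl.png",np.vstack([im,im2])[:, :])
cv2.imwrite("pics/tl.png",cv2.resize(np.vstack([im,im2]),(533,600)) if 0 else np.vstack([im[90:380],im2[90:380]]))
```

```text
(no output)
```

View pics/tl.png

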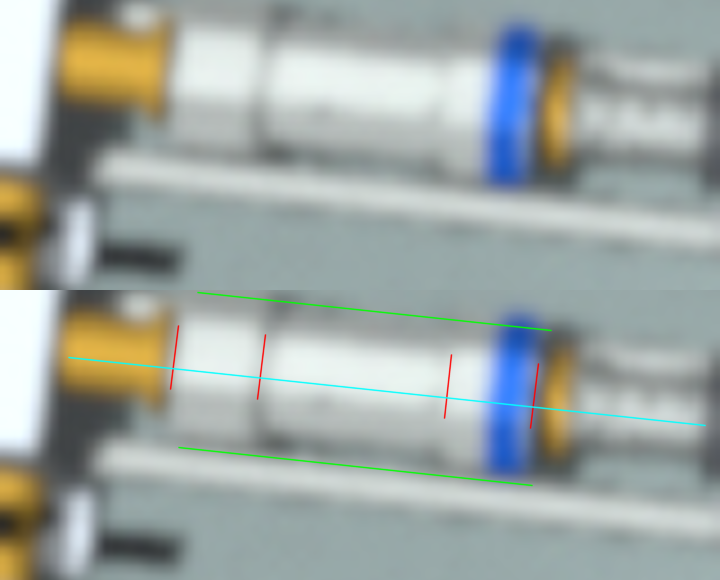

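The top overlay matches in position and direction, and the valve lies parallel to the stand's axis. Handing in.

```bash
python3 -c "
from rig import *
print(sense()['clock']);print(sign_off())"
```

```text
27.75
the job is handed in; nothing more can be done
None
```

The silver check valve is loaded in the leak-test stand, clamped between the two cones, and the job was handed in at 27.75 s of the 64 s allowed.

**What I did**
1. The tool cannot tilt, so I gripped the valve on its middle flats. I tipped it about 27° blue end low by lowering its plain end onto the edge of the stand's -y head.
2. I put the blue-ringed end on the jaw cone and pushed the jaw back about 43 mm.
3. I lowered the grip so the valve came level in front of the nozzle, and eased it back by feel. The rim caught the nozzle once and came free when I moved with the push.
4. Once the nozzle carried the spring load, I opened slowly and moved the arm away.

**Final checks**
- **Release:** the blue ring did not move, and the force on the gripper fell to zero.
- **Top picture:** the valve is on the stand's axis and parallel to it. The jaw is back about 12–13 mm, which fits the nozzle tip I measured at about +45 mm.
- **Forces:** the highest reading after any move was about 25 N, while tipping the valve on the stand head. From the jaw onward no reading passed about 15 N.

**Caveats**
- **Scene picture:** its overlay ran about 5 mm off along the axis, which disagrees with the top picture. The offset looked the same at both ends, so it shows no tilt, but level was judged only roughly by eye.
- **Tilt:** it stopped at about 27°, not the suggested 35°, and that was enough to clear the nozzle.
- **Seals:** I judged them from the gaps and forces and could not see them directly.
- **Other things on the bench:** all the ones visible in the last top picture were where they had been. The arm hid the tee; I did not go near it.

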